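Set up the paint chest

TASK

Get the paint chest ready for a painting session: first raise its lid, flip up the steel stay that lies in the tray, and let the lid down so that it rests on the stay. Then pull the drawer at the left end of the chest out to its stop, lay the roll of blue tape flat in it and push it fully shut again. Lay all the paint tubes that are on the table flat in the tray under the lid, which must still rest on its stay at the end, and leave the rinsing jar and the stapler alone.

Things in the scene. Friction and masses are not known exactly. Their poses are not given: they have to be found in the camera images.
- paint_chest: wooden paint chest fixed to the table, 180 (x) x 260 (y) x 90 mm high without its lid; origin under the centre of its underside, on the table. Its x axis points away from the robot (hinge side), y to its left end (the drawer end). The upper part is an open tray, 164 x 244 mm inside, 40 mm deep, walls 8 mm thick; the drawer is below the tray.
- lid (a joint): angle of the lid about its hinge along the chest's far upper edge: 0 closed, grows as the front edge is raised. At 1.78 it leans back past the vertical against its stop and stays there by its own weight; anywhere below about 1.5 it falls shut unless something holds it. Resting on the raised stay it reads about 1.33. The lid is 180 x 260 x 12 mm, about 0.35 kg.
- lid_handle (a point): middle of the bar of the lid's brass bail handle: round bar, 10 mm thick, 90 mm long, parallel to the chest's y axis, 35 mm ahead of the lid's front edge in the plane of the lid, 215 mm from the hinge line. With the lid closed it is 96 mm above the table.
- lid_hinge (a point): middle of the lid's hinge line (parallel to the chest's y axis), 90 mm beyond the chest's centre in x and 90 mm above the table
- stay (a joint): angle of the stay about its pivot, axis parallel to the chest's x axis: 0 lying in the tray, pointing to the chest's left (+y); grows as its free end is raised; stop at 1.65, just past upright, where it stands by itself. Lower than upright it falls back when let go. It can be raised only while the lid is well open.
- stay_grip (a point): middle of the finger grip at the free end of the stay. The stay is a round 10 mm steel rod, 135 mm from pivot to bend; there it is bent at a right angle towards the robot (chest -x) into a grip 33 mm long, 10 mm thick, parallel to the chest's x axis, ending in a black ball. This point is 19 mm nearer the robot than rod and pivot; lying down it is 78 mm above the table, 28 mm above the tray floor.
- stay_pivot (a point): pivot of the stay, in the far right corner of the tray, 55 mm beyond and 107 mm to the right of the chest's centre, 78 mm above the table
- drawer (a joint): how far the drawer is pulled out of the chest's left end, along the chest's +y (m): 0 shut, stop at 0.125. Slides with about 1.5 N friction.
- drawer_handle (a point): middle of the bar of the drawer's brass bail handle: round bar, 9 mm thick, 80 mm long, parallel to the chest's x axis, 40 mm off the drawer's front, 43 mm above the table; with the drawer shut 175 mm to the left of the chest's centre
- drawer_floor (a point): point on the drawer's floor, 11 mm above the table, in the middle of the part that is exposed when it is out; its y axis is that of the chest; with the drawer shut it lies 60 mm to the left of the chest's centre. Inside, the drawer is 152 mm wide (x), its walls 30 mm high, 35 mm of headroom. From here it is 65 mm to the front panel (+y) and, fully out, 55 mm to the chest (-y).
- tube_purple: paint tube with a purple band and a white cap, half used, lying on its flat side; 107 mm long, 30 mm wide, 20 mm high. Origin under its middle at table level when it lies; its y axis runs along the tube towards the cap, x across it. The body that can be gripped (across x) reaches from 53 mm behind the origin to 32 mm ahead of it. May be absent.
- tube_green: paint tube with a green band and a white cap, half used, lying on its flat side; 123 mm long, 32 mm wide, 22 mm high. Origin under its middle at table level when it lies; its y axis runs along the tube towards the cap, x across it. The body that can be gripped (across x) reaches from 61 mm behind the origin to 36 mm ahead of it. May be absent.
- tube_blue: paint tube with a blue band and a blue cap, half used, lying on its flat side; 134 mm long, 35 mm wide, 24 mm high. Origin under its middle at table level when it lies; its y axis runs along the tube towards the cap, x across it. The body that can be gripped (across x) reaches from 67 mm behind the origin to 40 mm ahead of it. May be absent.
- blue_tape: roll of blue tape lying flat, 80 mm across, 19 mm high, hole 52 mm across, so that its wall is 14 mm thick. Origin at the centre of its underside.
- tray_floor (a point): middle of the tray's floor, 50 mm above the table; axes as the chest's
- rinse_jar: glass rinsing jar, 73 mm across, 100 mm high, a bystander at the left
- stapler: red and grey stapler, 136 mm long, a bystander at the left
Things that resemble listed ones, but are neither listed nor needed, are in the scene too. There is more than one size of the blue_tape; the job needs the larger.

How it is judged:
On the way, in this order (a step that is already met when the one before it is completed fails the run):
1. the stay is up and the lid rests on it (value of joint lid between 1.22 and 1.44 rad and value of joint stay above 1.45 rad and velocity of joint lid between -0.05 and 0.05 rad/s), for 0.5 s.
2. then the drawer is pulled out to its stop (value of joint drawer above 0.115 m and value of joint lid between 1.22 and 1.44 rad and value of joint stay above 1.45 rad), for 0.2 s.
At the end, for the whole second after the job is handed in: the stay is up (over 1.45 rad) and the lid rests on it (1.22 to 1.44 rad); every tube present lies flat (within 0.37 rad) inside the tray, below its rim, at rest; the tape lies flat in the drawer, and the drawer is shut to within 6 mm (value of joint lid between 1.22 and 1.44 rad and value of joint stay above 1.45 rad and value of joint drawer below 0.006 m and x of tube_purple in the frame of tray_floor between -0.082 and 0.082 m and y of tube_purple in the frame of tray_floor between -0.122 and 0.122 m and z of tube_purple in the frame of tray_floor between -0.01 and 0.028 m and angle between each of tube_purple, tube_green, tube_blue's own y axis and vertical above 1.2 rad and linear speed of each of tube_purple, tube_green, tube_blue below 0.02 m/s and x of tube_green in the frame of tray_floor between -0.082 and 0.082 m and y of tube_green in the frame of tray_floor between -0.122 and 0.122 m and z of tube_green in the frame of tray_floor between -0.01 and 0.028 m and x of tube_blue in the frame of tray_floor between -0.082 and 0.082 m and y of tube_blue in the frame of tray_floor between -0.122 and 0.122 m and z of tube_blue in the frame of tray_floor between -0.01 and 0.028 m and x of blue_tape in the frame of drawer_floor between -0.04 and 0.04 m and y of blue_tape in the frame of drawer_floor between -0.12 and 0.03 m and z of blue_tape in the frame of drawer_floor between -0.008 and 0.012 m and angle between blue_tape's own z axis and vertical below 0.25 rad); the robot touches nothing.
It fails at once if the rinsing jar moved by more than 30 mm (distance of rinse_jar from where it was at the start of the episode above 0.03 m).
It fails at once if the stapler moved by more than 30 mm (distance of stapler from where it was at the start of the episode above 0.03 m).
Of tube_purple, tube_green, tube_blue only 2 to 3 are there at a start; the rules pass over those that are not, and their reading is None.
At some moment in a run one of tube_purple, tube_green, tube_blue, blue_tape may be knocked a few centimetres aside while the robot is not near it.
Once in a run the grip may slacken for a moment while it holds something.
It also fails if it takes over 210 s, if anything falls off the work surface, if the arm or the gripper's body presses on something with over 40 N, if the wrist force passes 120 N, or if a joint passes its speed limit or range.

ROBOT

A 7-joint arm with a two-finger parallel gripper is mounted at the origin on a cart in front of the work surface, level with it; the furniture and walls round the work are solid. World frame = base frame: x ahead of the robot, y to its left, z up, the work surface at z = 0. Lengths are in m, angles in rad, forces in N, time in s.
With the tool pointing down it reaches from about 0.4 to 0.875 m from the base axis. Payload 19.3 kg.
Tool frame: the origin (TCP) lies at the very end of the fingers, on their centre line; the grasp point (between the pads) lies 19 mm behind it (bot.pinch_z is the distance from the TCP to the grasp point, in m); y points along the fingers, x is the direction in which the jaws open and shut, and the axes are right-handed (so a half turn about y gives the same grasp; the last joint's range is limited). The gripper opens to 85 mm and grips with 20 to 120 N. Pads are 22 mm wide; open, the fingers measure 114 mm over their backs; the gripper's body (76 mm by 85 mm) begins 54 mm behind the grasp point. The pads swing forward as they close: fully open they stand 13 mm farther back than shut.
Start: joints at [1.166, 0.521, -0.036, 1.599, 0.021, 1.021, -0.113], TCP at [0.205, -0.59, 0.231] pointing down, gripper open.
Joint ranges: [-2.91, 2.91], [-0.3, 2.13], [-1.5, 1.42], [0.17, 2.43], [-1.26, 4.41], [0.16, 1.93], [-2.52, 2.52]. Speed limits (rad/s): [1.89, 1.89, 2.39, 2.39, 3.01, 3.01, 3.01].

INTERFACE

Orientations are given as [roll, pitch, yaw] about the fixed x, y, z axes, in that order (R = Rz(yaw) Ry(pitch) Rx(roll)).
In Python, from workcell import bot gives the robot as it stands. The module is installed in compiled form; this text tells all that it offers.
- The arm moves only by the tool arm_command, never from a script. Its argument "moves" is a list of rows, each an object of numbers: "rx", "ry", "rz": the turn, a rotation vector about the tool's x, y, z in rad; "x", "y", "z": the shift along the tool's x, y, z in cm; "gripper": the opening, from -1 (shut) to 1 (fully open). In form: [{"rx": .., "ry": .., "rz": .., "x": .., "y": .., "z": .., "gripper": ..}, ...]. A call has 1 to 5 rows; each row is the pose to reach, as a shift and turn from the pose commanded when the call began, along the tool's axes at that moment; what a row does not reach only later rows make up. A row lasts 1/12 s, in which the tool goes at most 41.7 mm and 7.16 degrees, less where a joint would pass 70% of its speed; a pose out of reach is approached as far as the arm can. A call with a gripper value outside its range is refused whole. The fingers move at their own pace and stop on an object; "squeeze" is the grip in N (left out, the last holds). Time passes only in rows, so rows that repeat a pose let the fingers close. It gives the time, the measured TCP pose, the force and the opening at its end, in the units of the state.
- bot.observe(): the state, without advancing time (a new reading comes with each control period).
- bot.grab_frame(name): name is "side" or "top"; returns (picture, depth): 400x640x3 uint8, red, green, blue; 400x640 float32, m along the optical axis (not along the pixel's ray), 0 where there is no reading.
- bot.camera_model(name): a dict with "vfov" (degrees; the focal length in pixels is half the picture's height over the tangent of half this angle, whatever the lens; pixels are square), "cx", "cy" (the principal point, pixels), "dist_coeffs" ([k1, k2, p1, p2, k3] as OpenCV has them; the pictures are not rectified), "extrinsics" (4x4, takes a point from camera to world coordinates). Camera axes: x right, y down, z forward; pixel columns grow to the right and rows downward; lengths in m; the calibration is good to about 2 mm. A picture is of the moment at which its call begins. camera_model takes no time and is no camera call.
- bot.job_done(): hands the job in, once; it reports no verdict.
Trained networks look in the newest picture that a camera, given by its name, has taken for a name from the list of things; names that differ only in an ending like _2 or _b are one class to them, and where a whole thing is asked for, a point or a joint stands for the part that bears it (a point fixed in the world has none). Each returns a list of dicts, best first, with "p" (0 to 1); they miss things now and then, are a little off and sometimes report something else, mostly with a low value. They report only what shows in the picture. A call takes as long as a camera call. They do not tell look-alikes from the thing itself.
- bot.spot_in(name, camera): "box" ([left, top, right, bottom] in pixels, round what is visible of it).
- bot.masks_of(name, camera): "mask" (400x640 bool, what is visible of it) and "box" ([left, top, right, bottom] in pixels, round what is visible of it).
The state is a dict: "clock": time; "qpos": joint angles; "qd": joint speeds; "joint_efforts": joint torques, N m; "position": TCP position; "tool_rot": TCP orientation; "force": force on the tool from outside, world axes, zero at the start; "moment": the same for the moment, N m; "grip_width": finger opening in m.
Only numpy, scipy, OpenCV 4.12 (cv2) and the standard library are available. Lean on these libraries where they do the work, as an engineer would, in place of code of your own. Each camera call takes 0.05 s, during which the arm holds its last target.

## Working session

There is one attempt and no reset: what is moved stays moved. The work goes in short steps, Python scripts to look and compute and a tool call to move; the robot and the scene stay as the last step left them, time stands still between calls to the robot, and variables do not carry over. Pictures are saved under pics/ and viewed, and the job is handed in when it is done.

Besides the shell and the picture viewer there is one more tool, called after "Call:" as a command line: name --argument value ..., lists and objects as JSON in quotes. arm_command: Moves the arm, as the interface text tells. Its arguments: {"type":"object","properties":{"moves":{"type":"array"},"squeeze":{"type":"number"}},"required":["moves"]}

```bash
ls; mkdir -p pics; cat > h.py <<'E'
import numpy as np, cv2
from workcell import bot
from scipy.spatial.transform import Rotation as R
def shot(cam,fn=None):
    im,d=bot.grab_frame(cam)
    if fn: cv2.imwrite('pics/'+fn+'.png',im[:,:,::-1])
    return im,d
def K(cam):
    m=bot.camera_model(cam); f=200/np.tan(np.radians(m['vfov'])/2)
    return np.array([[f,0,m['cx']],[0,f,m['cy']],[0,0,1]]),np.array(m['dist_coeffs'],float),np.array(m['extrinsics'])
def cloud(cam,d):
    k,dc,T=K(cam)
    v,u=np.mgrid[0:400,0:640]
    p=cv2.undistortPoints(np.stack([u,v],-1).reshape(-1,1,2).astype(float),k,dc).reshape(400,640,2)
    P=np.dstack([p[...,0]*d,p[...,1]*d,d])
    W=P@T[:3,:3].T+T[:3,3]
    W[d<=0]=np.nan
    return W
def proj(cam,pts):
    k,dc,T=K(cam); Ti=np.linalg.inv(T)
    pts=np.atleast_2d(pts).astype(float)
    return cv2.projectPoints(pts,cv2.Rodrigues(Ti[:3,:3])[0],Ti[:3,3],k,dc)[0].reshape(-1,2)
def st():
    s=bot.observe(); return s
def tool():
    s=bot.observe(); return np.array(s['position']),R.from_euler('xyz',s['tool_rot']).as_matrix()
def show():
    s=bot.observe()
    print('t',round(s['clock'],2),'pos',np.round(s['position'],4),'rpy',np.round(s['tool_rot'],3),'F',np.round(s['force'],1),'w',round(s['grip_width'],4))
E
python3 - <<'E'
from h import *
s=bot.observe(); print(s); print(tool()[1])
for c in ['side','top']:
    shot(c,c+'0'); print(bot.camera_model(c))
show()
E
```

```text
pics
{'clock': 0.0, 'qpos': array([ 1.1658456 ,  0.52201968, -0.03629908,  1.60000982,  0.02118521,
        1.02110721, -0.11280812]), 'qd': array([ 1.33917586e-03,  1.03703341e-03,  4.20424773e-04, -5.45254005e-05,
        2.12040261e-04, -1.15352773e-03,  1.55631617e-03]), 'joint_efforts': array([ 1.69844916e-04, -9.27121282e+01,  1.97998367e+00, -3.69939888e+01,
        1.77607290e-02,  8.14554660e-03, -3.22447204e-05]), 'position': array([ 0.20517299, -0.58999878,  0.23072187]), 'tool_rot': array([-1.57088130e+00,  1.15647353e-03, -1.23609601e+00]), 'force': array([-0.03243307,  0.19278213,  0.05588137]), 'moment': array([ 0.01572992,  0.00967021, -0.01655506]), 'grip_width': 0.08574402148835107}
[[ 3.28485912e-01 -4.60148082e-04  9.44508758e-01]
 [-9.44508162e-01  1.06438501e-03  3.28486223e-01]
 [-1.15647327e-03 -9.99999328e-01 -8.49781376e-05]]
{'vfov': 54.123351308554966, 'cx': 321.44816606852544, 'cy': 200.39048263809954, 'dist_coeffs': array([-0.06202071,  0.        ,  0.        ,  0.        ,  0.        ]), 'extrinsics': array([[ 0.96962924,  0.21752365, -0.11181498,  0.66309008],
       [ 0.24433605, -0.84111586,  0.48251841, -0.50343218],
       [ 0.01090982, -0.49518439, -0.8687194 ,  1.20439122],
       [ 0.        ,  0.        ,  0.        ,  1.        ]])}
{'vfov': 51.58745797168008, 'cx': 318.34090538433304, 'cy': 201.448530146033, 'dist_coeffs': array([-0.09637865,  0.        ,  0.        ,  0.        ,  0.        ]), 'extrinsics': array([[-0.15242859, -0.95889638,  0.23933919,  0.1966699 ],
       [-0.98831162,  0.14847428, -0.03457645,  0.14814653],
       [-0.00238048, -0.24181215, -0.97032016,  1.42829989],
       [ 0.        ,  0.        ,  0.        ,  1.        ]])}
t 0.1 pos [ 0.2052 -0.59    0.2308] rpy [-1.571e+00  1.000e-03 -1.236e+00] F [-0.8 -1.4 -0.2] w 0.0856
```

View pics/side0.png

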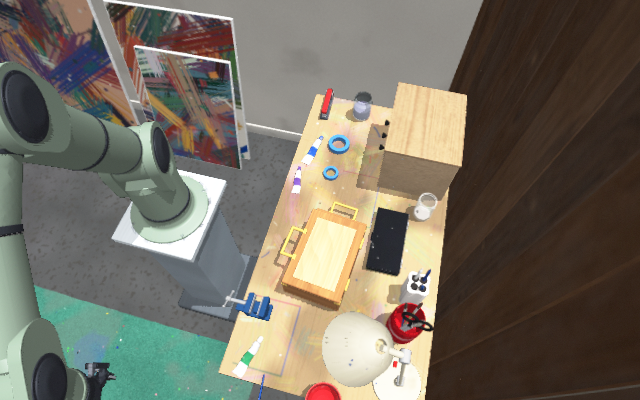

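View pics/top0.png

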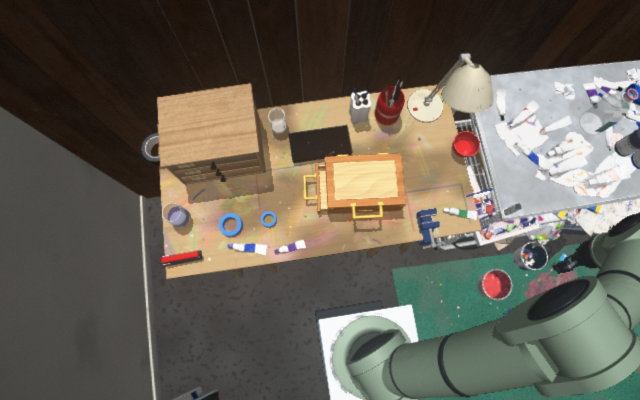

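The top view shows the chest around (360,185), with its lid handle at (368,210) and drawer handle at (311,187). The tapes are at (230,224), the larger one, and (268,219). The tubes are at (247,248) blue, (290,247) purple and (460,212) green. Next I'll measure them.

```bash
cat > meas.py <<'E'
from h import *
import sys
def clouds():
    out={}
    for c in ['side','top']:
        im,d=shot(c); out[c]=(im,cloud(c,d))
    return out
def pts(name,cam,W,pmin=0.3):
    r=[]
    for m in bot.masks_of(name,cam):
        if m['p']<pmin: continue
        P=W[m['mask']]; P=P[~np.isnan(P[:,0])]
        r.append((m['p'],m['box'],P))
    return r
E
python3 - <<'E'
from meas import *
C=clouds()
for n in ['tube_purple','tube_green','tube_blue','blue_tape','rinse_jar','stapler','lid_handle','drawer_handle','lid','paint_chest']:
    for c in C:
        for p,b,P in pts(n,c,C[c][1]):
            print(n,c,round(p,2),np.round(b),len(P),'mean',np.round(P.mean(0),3),'lo',np.round(np.percentile(P,3,axis=0),3),'hi',np.round(np.percentile(P,97,axis=0),3))
# enlarged crops
for c,(im,W) in C.items():
    pass
im=C['top'][0][140:270,150:500]; cv2.imwrite('pics/c1.png',cv2.resize(im,None,fx=2.25,fy=2.25,interpolation=cv2.INTER_CUBIC)[:,:,::-1])
show()
E
```

```text
tube_purple side 0.51 [293. 165. 302. 194.] 147 mean [0.404 0.215 0.01 ] lo [0.393 0.175 0.001] hi [0.419 0.263 0.022]
tube_purple top 0.57 [276. 244. 305. 254.] 230 mean [0.402 0.213 0.008] lo [ 0.389  0.17  -0.004] hi [0.42  0.265 0.021]
tube_green side 0.78 [234. 337. 260. 380.] 391 mean [ 0.43 -0.4   0.01] lo [ 0.406 -0.448 -0.   ] hi [ 0.452 -0.346  0.023]
tube_green top 0.59 [447. 209. 476. 220.] 175 mean [ 0.427 -0.4    0.011] lo [ 0.407 -0.448 -0.001] hi [ 0.447 -0.342  0.023]
tube_green top 0.37 [277. 242. 307. 253.] 178 mean [0.402 0.216 0.009] lo [ 0.39   0.175 -0.001] hi [0.417 0.264 0.021]
tube_blue side 0.62 [302. 136. 322. 166.] 207 mean [0.422 0.357 0.012] lo [0.399 0.307 0.001] hi [0.443 0.423 0.025]
tube_blue top 0.68 [228. 247. 266. 254.] 243 mean [0.419 0.354 0.01 ] lo [ 0.398  0.307 -0.001] hi [0.436 0.414 0.023]
blue_tape side 0.6 [328. 136. 351. 155.] 270 mean [0.513 0.414 0.017] lo [0.477 0.378 0.001] hi [0.549 0.451 0.025]
blue_tape top 0.72 [216. 212. 238. 239.] 308 mean [0.511 0.416 0.016] lo [ 0.474  0.378 -0.001] hi [0.548 0.454 0.025]
blue_tape top 0.43 
[... 1168 characters left out ...]
id side 0.77 [281. 210. 366. 303.] 4828 mean [ 0.573 -0.071  0.103] lo [ 0.482 -0.186  0.098] hi [0.66  0.054 0.107]
lid top 0.69 [328. 150. 408. 220.] 4114 mean [ 0.568 -0.062  0.101] lo [ 0.474 -0.185  0.096] hi [0.66  0.057 0.108]
paint_chest side 0.69 [279. 201. 369. 311.] 5877 mean [ 0.575 -0.072  0.093] lo [ 0.476 -0.196  0.007] hi [0.665 0.105 0.107]
paint_chest side 0.45 [280. 208. 368. 304.] 4885 mean [ 0.573 -0.071  0.102] lo [ 0.481 -0.187  0.098] hi [0.661 0.054 0.107]
paint_chest top 0.81 [304. 153. 403. 222.] 5032 mean [ 0.565 -0.045  0.09 ] lo [ 0.474 -0.181  0.011] hi [0.663 0.094 0.107]
t 1.2 pos [ 0.2053 -0.5903  0.2313] rpy [-1.571  0.    -1.236] F [-0.3 -0.7 -0.5] w 0.085
```

View pics/c1.png

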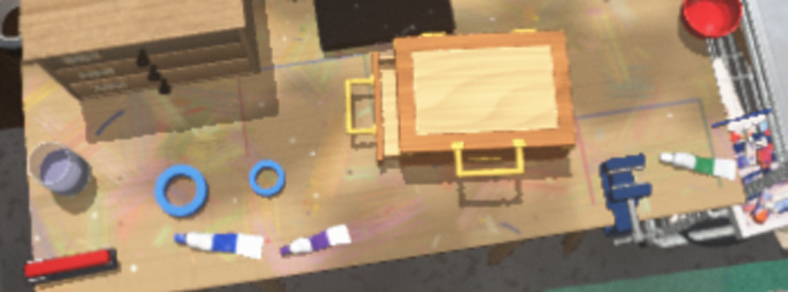

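```bash
python3 - <<'E'
from meas import *
C=clouds()
for c,(im,W) in C.items():
    z=W[...,2]; M=(z>0.095)&(z<0.112)&(W[...,0]>0.42)&(W[...,0]<0.72)&(W[...,1]>-0.25)&(W[...,1]<0.1)
    M=cv2.morphologyEx(M.astype(np.uint8),cv2.MORPH_OPEN,np.ones((9,9)))
    n,L,s,_=cv2.connectedComponentsWithStats(M); i=1+np.argmax(s[1:,4]); P=W[L==i]
    r=cv2.minAreaRect(P[:,:2].astype(np.float32)); print(c,len(P),P[:,2].mean(),r)
    # tubes
for n in ['tube_purple','tube_green','tube_blue']:
    for c in C:
        for p,b,P in pts(n,c,C[c][1],0.5):
            P=P[P[:,2]>0.004]
            r=cv2.minAreaRect(P[:,:2].astype(np.float32)); print(n,c,np.round(r[0],3),np.round(r[1],3),round(r[2],1))
im=C['side'][0]
a=cv2.resize(im[120:205,280:370],(720,680)[::1],interpolation=cv2.INTER_CUBIC)
cv2.imwrite('pics/c2.png',cv2.resize(a,(635,600))[:,:,::-1])
E
```

```text
side 4683 0.10256407140933434 ((0.5756022930145264, -0.06323184072971344), (0.26177507638931274, 0.18587887287139893), 84.21675109863281)
top 3480 0.10241835185780104 ((0.574171781539917, -0.06444533169269562), (0.25723570585250854, 0.17974203824996948), 84.23117065429688)
tube_purple side [0.405 0.221] [0.026 0.102] 6.7
tube_purple top [0.402 0.223] [0.026 0.105] 7.0
tube_purple top [0.589 0.103] [0.08  0.171] 84.0
tube_green side [ 0.431 -0.393] [0.119 0.029] 73.1
tube_green side [0.401 0.219] [0.026 0.097] 15.0
tube_green top [ 0.429 -0.392] [0.119 0.027] 74.6
tube_blue side [0.422 0.361] [0.12  0.032] 78.6
tube_blue top [0.424 0.367] [0.134 0.03 ] 75.3
```

View pics/c2.png

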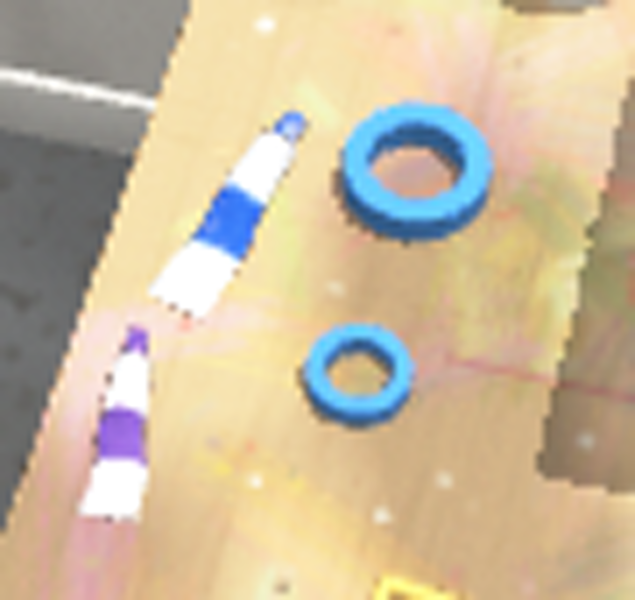

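The purple tube's cap looks purple rather than white, so it may be a look-alike. It still counts as a paint tube on the table, so it goes in too. The chest is at about (0.575, -0.064), yaw -0.101. I'll check obstacle heights before moving.

```bash
cat > plan.py <<'E'
from h import *
C0=np.array([0.575,-0.064]); YAW=-0.101
def ch(x,y,z):  # chest local mm -> world m
    c,s=np.cos(YAW),np.sin(YAW)
    return np.array([C0[0]+(c*x-s*y)/1000,C0[1]+(s*x+c*y)/1000,z/1000])
def tol(p):
    c,s=np.cos(YAW),np.sin(YAW); d=np.array(p[:2])-C0
    return np.array([c*d[0]+s*d[1],-s*d[0]+c*d[1],p[2]])*1000
def go(p,yaw=None,grasp=False):
    """TCP target -> shift in cm"""
    pos,Rm=tool(); p=np.array(p,float)
    if grasp: p=p-np.array([0,0,bot.pinch_z])
    d=Rm.T@(p-pos)*100
    out='x %.2f y %.2f z %.2f'%tuple(d)
    if yaw is not None:
        Rt=R.from_euler('xyz',[-np.pi/2,0,yaw]).as_matrix()
        rv=R.from_matrix(Rm.T@Rt).as_rotvec(); out+='  rx %.3f ry %.3f rz %.3f'%tuple(rv)
    print(np.round(p,3),'->',out)
E
python3 - <<'E'
from meas import *
from plan import *
C=clouds()
A=np.concatenate([C[c][1].reshape(-1,3) for c in C]); A=A[~np.isnan(A[:,0])]
xs=np.arange(0.3,0.95,0.05); ys=np.arange(0.7,-0.65,-0.05)
print('      '+' '.join('%4d'%(x*100) for x in xs))
for y in ys:
    row=[]
    for x in xs:
        m=(abs(A[:,0]-x)<.025)&(abs(A[:,1]-y)<.025); row.append('%4d'%(1000*np.percentile(A[m,2],98)) if m.sum()>5 else '   .')
    print('%5.2f '%y+' '.join(row))
print(bot.pinch_z)
h=ch(-125,0,96); print(h, proj('top',h),proj('top',ch(0,175,43)))
h2=h.copy(); h2[2]=0.20
go(h2,-0.101)
show()
E
```

```text
30   35   40   44   49   54   59   64   70   74   79   84   89
 0.70 -892 -890 -891 -891    .    .    .    .    .    .   54   54    .
 0.65 -892    5   52   49    8   94   72    7    6   53   56   54   53
 0.60 -889    6   52   51    7  102  101    7  223  225  227  226  226
 0.55 -891    6   52   51    7  101   98    6  228  230  230  229  230
 0.50 -889    5    7    7    7    6    7    7  229  229  228  229  229
 0.45 -891    6    6   19   24   22    6   46  229  229  229  229  229
 0.40 -891    6   21   27   24   23    7  186  229  229  230  229  229
 0.35 -889    5   13   14    7    6    7    6  229  229  229  230  229
 0.30 -890    5    8    6   18   16    7    6  228  230  229  229  229
 0.25 -892    5   21    6   16   14    6    6  227  226  227  226  227
 0.20 -887    6   12    6    7    6    7    6    5    7    6   97   98
 0.15 -890    6    7    6    5   50   50   50   38   39   39   95    6
 0.10 -893    6    6    7   47   50   48   50   40   39   38    6    6
 0.05 -893    5    6    6  106  107  107  106   98   39   39    5    6
-0.00 -889    5    6  102  107  108  108  1
[... 456 characters left out ...]
.35 -883    5    5   24    6    6    6  434  461  464  436  241   23
-0.40 -882    5   12   19    5    5    5  426  454  457   18   25   22
-0.45 -884    4    8    7   10    5   56   56  385  363    6    7    4
-0.50 -884 -890 -890 -889   15    .    .   57   58    .    .    .    .
-0.55 -886 -889  117   30   30   31   31   31   31   32   29    . -175
-0.60 -887 -255   30   31   30   29   31   31   33   45   46   52    .
0.0187
[ 0.45063702 -0.05139645  0.096     ] [[367.44664972 216.33517622]] [[312.74832988 186.97920461]]
[ 0.451 -0.051  0.2  ] -> x -42.84 y 3.13 z 40.87  rx -0.000 ry -1.135 rz -0.000
t 1.7 pos [ 0.2053 -0.5903  0.2313] rpy [-1.571  0.    -1.236] F [-0.5 -1.  -0.5] w 0.0857
```

Call:
arm_command --moves '[{"x": -8, "z": 8, "ry": -0.12, "gripper": -0.3}, {"x": -16, "z": 16, "ry": -0.25, "gripper": -0.3}, {"x": -20, "z": 20, "ry": -0.37, "gripper": -0.3}, {"x": -24, "z": 24, "ry": -0.5, "gripper": -0.3}, {"x": -28, "z": 27, "ry": -0.62, "gripper": -0.3}]' --squeeze 30

```text
invalid input at $.moves[0]: expected keys rx, ry, rz, x, y, z, gripper
```

```bash
python3 - <<'E'
from plan import *
h=ch(-125,0,96);h[2]=0.16; go(h,-.101); show(); print(st()['qpos'].round(2))
E
```

```text
[ 0.451 -0.051  0.16 ] -> x -42.84 y 7.13 z 40.87  rx -0.000 ry -1.135 rz -0.000
t 1.7 pos [ 0.2053 -0.5903  0.2313] rpy [-1.571  0.    -1.236] F [-0.5 -1.  -0.5] w 0.0857
[ 1.17  0.52 -0.04  1.6   0.02  1.02 -0.11]
```

Call:
arm_command --moves '[{"rx": 0, "ry": -0.12, "rz": 0, "x": -3, "y": 0, "z": 3, "gripper": -0.3}, {"rx": 0, "ry": -0.24, "rz": 0, "x": -6, "y": 0, "z": 6, "gripper": -0.3}, {"rx": 0, "ry": -0.36, "rz": 0, "x": -9, "y": 0, "z": 9, "gripper": -0.3}, {"rx": 0, "ry": -0.48, "rz": 0, "x": -12, "y": 0, "z": 12, "gripper": -0.3}, {"rx": 0, "ry": -0.6, "rz": 0, "x": -15, "y": 0, "z": 15, "gripper": -0.3}]' --squeeze 30

```text
clock: 2.12
position: [0.2965, -0.401, 0.2314]
tool_rot: [-1.571, -0.0, -0.63]
force: [1.2, -0.3, 0.0]
grip_width: 0.0303
```

```bash
python3 - <<'E'
from plan import *
h=ch(-125,0,96);h[2]=0.16; go(h,-.101); show(); print(st()['qpos'].round(2))
E
```

```text
[ 0.451 -0.051  0.16 ] -> x -8.15 y 7.13 z 37.33  rx 0.000 ry -0.529 rz 0.000
t 2.12 pos [ 0.2965 -0.401   0.2314] rpy [-1.571 -0.    -0.63 ] F [ 1.2 -0.3  0. ] w 0.0303
[ 1.    0.33 -0.24  1.92  0.1   0.91  0.09]
```

Call:
arm_command --moves '[{"rx": 0, "ry": -0.1, "rz": 0, "x": -0.8, "y": 0, "z": 3.8, "gripper": -0.3}, {"rx": 0, "ry": -0.2, "rz": 0, "x": -1.6, "y": 0, "z": 7.6, "gripper": -0.3}, {"rx": 0, "ry": -0.3, "rz": 0, "x": -2.5, "y": 0, "z": 11.4, "gripper": -0.3}, {"rx": 0, "ry": -0.4, "rz": 0, "x": -3.3, "y": 0, "z": 15.2, "gripper": -0.3}, {"rx": 0, "ry": -0.529, "rz": 0, "x": -4.1, "y": 0, "z": 19, "gripper": -0.3}]'

```text
clock: 2.53
position: [0.3763, -0.2239, 0.2316]
tool_rot: [-1.571, -0.001, -0.107]
force: [1.5, -0.1, 0.5]
grip_width: 0.0298
```

```bash
python3 - <<'E'
from plan import *
h=ch(-125,0,96);h[2]=0.14; go(h,-.101); show(); print(st()['qpos'].round(2))
E
```

```text
[ 0.451 -0.051  0.14 ] -> x 5.55 y 9.15 z 17.95  rx 0.001 ry -0.006 rz 0.001
t 2.53 pos [ 0.3763 -0.2239  0.2316] rpy [-1.571e+00 -1.000e-03 -1.070e-01] F [ 1.5 -0.1  0.5] w 0.0298
[ 0.78  0.25 -0.44  2.05  0.14  0.87  0.15]
```

Call:
arm_command --moves '[{"rx": 0, "ry": 0, "rz": 0, "x": 1.1, "y": 0, "z": 3.6, "gripper": -0.3}, {"rx": 0, "ry": 0, "rz": 0, "x": 2.2, "y": 1, "z": 7.2, "gripper": -0.3}, {"rx": 0, "ry": 0, "rz": 0, "x": 3.3, "y": 3, "z": 10.8, "gripper": -0.3}, {"rx": 0, "ry": 0, "rz": 0, "x": 4.4, "y": 5, "z": 14.4, "gripper": -0.3}, {"rx": 0, "ry": -0.006, "rz": 0, "x": 5.5, "y": 7.5, "z": 17.9, "gripper": -0.3}]'

```text
clock: 2.95
position: [0.4498, -0.0554, 0.1588]
tool_rot: [-1.571, -0.002, -0.105]
force: [2.1, -0.7, -0.4]
grip_width: 0.0298
```

```bash
python3 - <<'E'
from plan import *
im,d=shot('side','s1'); im2,d2=shot('top','t1')
a=cv2.resize(im[180:330,250:400],(600,600),interpolation=cv2.INTER_CUBIC)
cv2.imwrite('pics/c3.png',a[:,:,::-1])
h=ch(-125,0,96); go(h,-.101,True); show(); print(st()['qpos'].round(2))
E
```

```text
[ 0.451 -0.051  0.077] -> x 0.13 y 7.93 z 0.03  rx -0.002 ry 0.004 rz -0.002
t 3.05 pos [ 0.4494 -0.0518  0.1566] rpy [-1.568  0.002 -0.097] F [-0.8 -0.5  1.3] w 0.0303
[ 0.38  0.4  -0.49  2.09  0.28  0.72 -0.39]
```

View pics/c3.png

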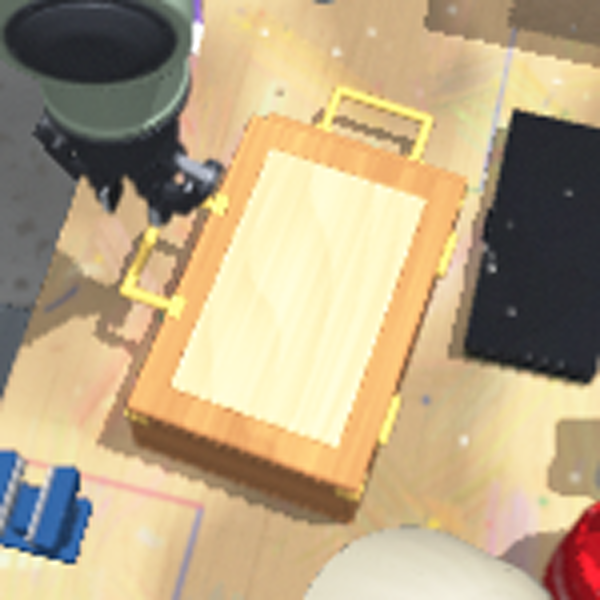

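View pics/t1.png

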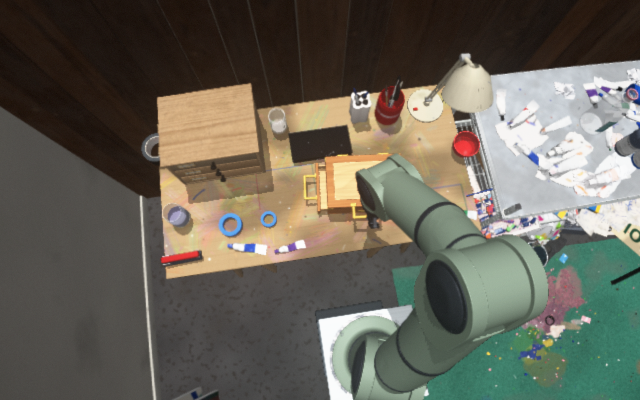

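The side picture shows the gripper above the lid handle, whose bar runs from (130,280) to (155,235) in the crop. Descending on it now.

Call:
arm_command --moves '[{"rx": -0.002, "ry": 0.004, "rz": -0.002, "x": 0.1, "y": 1.5, "z": 0, "gripper": -0.3}, {"rx": -0.002, "ry": 0.004, "rz": -0.002, "x": 0.1, "y": 3.5, "z": 0, "gripper": -0.3}, {"rx": -0.002, "ry": 0.004, "rz": -0.002, "x": 0.1, "y": 5.5, "z": 0, "gripper": -0.3}, {"rx": -0.002, "ry": 0.004, "rz": -0.002, "x": 0.1, "y": 7, "z": 0, "gripper": -0.3}, {"rx": -0.002, "ry": 0.004, "rz": -0.002, "x": 0.1, "y": 7.9, "z": 0, "gripper": -0.3}]'

```text
clock: 3.47
position: [0.4494, -0.0576, 0.0786]
tool_rot: [-1.573, -0.001, -0.109]
force: [-0.7, -0.0, 0.6]
grip_width: 0.0299
```

Call:
arm_command --moves '[{"rx": 0, "ry": 0, "rz": 0, "x": 0, "y": 0, "z": 0, "gripper": -0.6}, {"rx": 0, "ry": 0, "rz": 0, "x": 0, "y": 0, "z": 0, "gripper": -1}, {"rx": 0, "ry": 0, "rz": 0, "x": 0, "y": 0, "z": 0, "gripper": -1}, {"rx": 0, "ry": 0, "rz": 0, "x": 0, "y": 0, "z": 0, "gripper": -1}]'

```text
clock: 3.8
position: [0.4521, -0.0576, 0.0813]
tool_rot: [-1.572, -0.006, -0.109]
force: [7.8, -2.2, -3.0]
grip_width: 0.0087
```

```bash
python3 - <<'E'
from plan import *
im,d=shot('side','s2')
a=cv2.resize(im[180:330,250:400],(600,600),interpolation=cv2.INTER_CUBIC)
cv2.imwrite('pics/c4.png',a[:,:,::-1])
show()
pos,_=tool(); p=pos+[0,0,bot.pinch_z]; print('pinch local',tol(p).round(1))
Cx,Cz,r=90,90,215.1
def hl(t): return 90-r*np.cos(t+.028),90+r*np.sin(t+.028)
for t in np.arange(0,1.8,.15): print(round(t,2),np.round(np.array(hl(t))-hl(0),1))
print(np.array(hl(1.78))-hl(0))
E
```

```text
t 3.85 pos [ 0.452  -0.0576  0.0814] rpy [-1.572 -0.006 -0.109] F [ 8.8 -2.2 -2.8] w 0.0086
pinch local [-123.    -6.1  100.1]
0.0 [0. 0.]
0.15 [ 3.3 32.1]
0.3 [11.4 63.3]
0.45 [24.  92.9]
0.6 [ 41.  120.4]
0.75 [ 61.8 144.9]
0.9 [ 86.1 166.1]
1.05 [113.3 183.5]
1.2 [142.7 196.6]
1.35 [173.8 205.1]
1.5 [205.8 208.9]
1.65 [238.  207.8]
[265.56107214 203.054944  ]
```

View pics/c4.png

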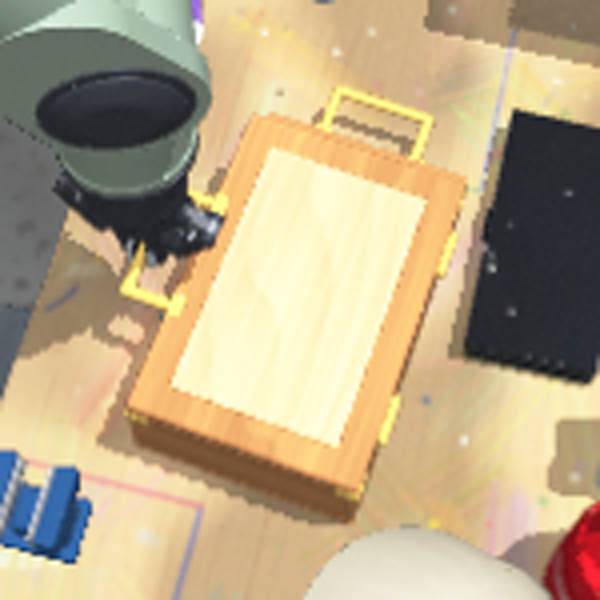

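Call:
arm_command --moves '[{"rx": 0, "ry": 0, "rz": 0, "x": 0.25, "y": -2.57, "z": 0, "gripper": -1}, {"rx": 0, "ry": 0, "rz": 0, "x": 0.8, "y": -5.1, "z": 0, "gripper": -1}, {"rx": 0, "ry": 0, "rz": 0, "x": 1.6, "y": -7.55, "z": 0, "gripper": -1}, {"rx": 0, "ry": 0, "rz": 0, "x": 2.7, "y": -9.86, "z": 0, "gripper": -1}, {"rx": 0, "ry": 0, "rz": 0, "x": 4.1, "y": -12.04, "z": 0, "gripper": -1}]'

```text
clock: 4.27
position: [0.497, -0.0623, 0.2045]
tool_rot: [-1.571, -0.017, -0.109]
force: [57.7, -7.7, -46.2]
grip_width: 0.0084
```

```bash
cat >> plan.py <<'E'
def hl(t): return np.array([90-215.1*np.cos(t+.028),90+215.1*np.sin(t+.028)])
def pinchl():
    pos,Rm=tool(); return tol(pos-Rm[:,1]*bot.pinch_z)
def lidang():
    p=pinchl(); return np.arctan2(p[2]-90,90-p[0])-.028, np.hypot(p[2]-90,90-p[0])
E
python3 - <<'E'
from plan import *
show(); print('pinch local',pinchl().round(1),lidang()); print(st()['qpos'].round(2))
for t in [.72,.84,.96,1.08,1.2,1.32,1.44,1.56,1.68,1.78]: print(t,(hl(t)-hl(.6)).round(1))
E
```

```text
t 4.27 pos [ 0.497  -0.0623  0.2045] rpy [-1.571 -0.017 -0.109] F [ 57.7  -7.7 -46.2] w 0.0084
pinch local [-78.1  -6.2 223.2] (np.float64(0.641930154762566), np.float64(214.4383065802831))
[ 0.4   0.39 -0.51  1.94  0.25  0.85 -0.34]
0.72 [16.4 19.9]
0.84 [35.  37.8]
0.96 [55.7 53.2]
1.08 [78.  66.1]
1.2 [101.8  76.2]
1.32 [126.5  83.4]
1.44 [152.   87.6]
1.56 [177.8  88.7]
1.68 [203.5  86.7]
1.78 [224.6  82.7]
```

Call:
arm_command --moves '[{"rx": 0, "ry": 0, "rz": 0, "x": 0, "y": 0, "z": 0, "gripper": -1}, {"rx": 0, "ry": 0, "rz": 0, "x": 0, "y": 0, "z": 0, "gripper": -1}]'

```text
clock: 4.43
position: [0.4959, -0.0622, 0.2032]
tool_rot: [-1.571, -0.014, -0.11]
force: [37.1, -5.9, -30.7]
grip_width: 0.0085
```

Call:
arm_command --moves '[{"rx": 0, "ry": 0, "rz": 0, "x": 1.2, "y": -0.7, "z": 0, "gripper": -1}, {"rx": 0, "ry": 0, "rz": 0, "x": 2.6, "y": -2.2, "z": 0, "gripper": -1}, {"rx": 0, "ry": 0, "rz": 0, "x": 4.2, "y": -3.6, "z": 0, "gripper": -1}, {"rx": 0, "ry": 0, "rz": 0, "x": 6.0, "y": -4.9, "z": 0, "gripper": -1}, {"rx": 0, "ry": 0, "rz": 0, "x": 8.0, "y": -6.2, "z": 0, "gripper": -1}]'

```text
clock: 4.85
position: [0.5698, -0.0703, 0.2649]
tool_rot: [-1.573, -0.002, -0.109]
force: [8.8, 0.5, -20.2]
grip_width: 0.009
```

```bash
python3 - <<'E'
from plan import *
show(); print('pinch local',pinchl().round(1),lidang()); print(st()['qpos'].round(2))
a=lidang()[0]
for t in [1.2,1.32,1.44,1.56,1.68,1.78]: print(t,(hl(t)-hl(a)).round(1))
E
```

```text
t 4.85 pos [ 0.5698 -0.0703  0.2649] rpy [-1.573 -0.002 -0.109] F [  8.8   0.5 -20.2] w 0.009
pinch local [ -4.6  -6.7 283.6] (np.float64(1.088401261254746), np.float64(215.45880373162106))
[ 0.38  0.44 -0.5   1.68  0.24  1.08 -0.3 ]
1.2 [22.1  9.3]
1.32 [46.9 16.5]
1.44 [72.3 20.7]
1.56 [98.1 21.8]
1.68 [123.8  19.8]
1.78 [145.   15.8]
```

Call:
arm_command --moves '[{"rx": 0, "ry": 0, "rz": 0, "x": 2.2, "y": -0.8, "z": 0, "gripper": -1}, {"rx": 0, "ry": 0, "rz": 0, "x": 4.7, "y": -1.5, "z": 0, "gripper": -1}, {"rx": 0, "ry": 0, "rz": 0, "x": 7.2, "y": -1.9, "z": 0, "gripper": -1}, {"rx": 0, "ry": 0, "rz": 0, "x": 9.8, "y": -2.0, "z": 0, "gripper": -1}, {"rx": 0, "ry": 0, "rz": 0, "x": 12.1, "y": -1.9, "z": 0, "gripper": -1}]'

```text
clock: 5.27
position: [0.6914, -0.0833, 0.2842]
tool_rot: [-1.572, -0.004, -0.109]
force: [-0.1, 1.2, 4.7]
grip_width: 0.0088
```

```bash
python3 - <<'E'
from plan import *
show(); print('pinch local',pinchl().round(1),lidang()); print(st()['qpos'].round(2))
a=lidang()[0]
for t in [1.72,1.78]: print(t,(hl(t)-hl(a)).round(1))
E
```

```text
t 5.27 pos [ 0.6914 -0.0833  0.2842] rpy [-1.572 -0.004 -0.109] F [-0.1  1.2  4.7] w 0.0088
pinch local [117.7  -7.5 302.9] (np.float64(1.672076048813014), np.float64(214.73196035889217))
[ 0.3   0.63 -0.46  1.31  0.28  1.26 -0.28]
1.72 [10.2 -1.6]
1.78 [22.8 -4.2]
```

Now I ease it to the stop and release.

Call:
arm_command --moves '[{"rx": 0, "ry": 0, "rz": 0, "x": 1.0, "y": 0.15, "z": 0, "gripper": -1}, {"rx": 0, "ry": 0, "rz": 0, "x": 2.0, "y": 0.35, "z": 0, "gripper": -1}, {"rx": 0, "ry": 0, "rz": 0, "x": 2.2, "y": 0.4, "z": 0, "gripper": -1}, {"rx": 0, "ry": 0, "rz": 0, "x": 2.2, "y": 0.4, "z": 0, "gripper": -1}]'

```text
clock: 5.6
position: [0.713, -0.0857, 0.2798]
tool_rot: [-1.572, -0.005, -0.109]
force: [1.9, -0.6, 4.6]
grip_width: 0.0086
```

Call:
arm_command --moves '[{"rx": 0, "ry": 0, "rz": 0, "x": 0, "y": 0, "z": 0, "gripper": -0.3}, {"rx": 0, "ry": 0, "rz": 0, "x": 0, "y": 0, "z": 0, "gripper": -0.3}, {"rx": 0, "ry": 0, "rz": 0, "x": 0, "y": -1.5, "z": 0, "gripper": -0.3}, {"rx": 0, "ry": 0, "rz": 0, "x": 0, "y": -4, "z": 0, "gripper": -0.3}, {"rx": 0, "ry": 0, "rz": 0, "x": 0, "y": -7, "z": 0, "gripper": -0.3}]'

```text
clock: 6.02
position: [0.7109, -0.0857, 0.3479]
tool_rot: [-1.573, 0.001, -0.109]
force: [0.2, 0.0, 1.0]
grip_width: 0.03
```

```bash
python3 - <<'E'
from plan import *
im,d=shot('side','s3'); im2,d2=shot('top','t3')
a=cv2.resize(im[150:330,250:430],(600,600),interpolation=cv2.INTER_CUBIC)
cv2.imwrite('pics/c5.png',a[:,:,::-1])
show(); print('pinch local',pinchl().round(1)); print(st()['qpos'].round(2))
for n,p in dict(grip=ch(36,28,78),pivot=ch(55,-107,78),handle=ch(140,0,299)).items(): print(n,p.round(3),proj('side',p).round(),proj('top',p).round())
E
```

```text
t 6.12 pos [ 0.7128 -0.0854  0.3534] rpy [-1.572 -0.009 -0.109] F [ 0.3 -0.2  0.2] w 0.0297
pinch local [139.1  -7.3 372.1]
[ 0.28  0.63 -0.46  1.14  0.27  1.43 -0.25]
grip [ 0.614 -0.04   0.078] [[339. 251.]] [[355. 172.]]
pivot [ 0.619 -0.176  0.078] [[330. 294.]] [[393. 165.]]
handle [ 0.714 -0.078  0.299] [[378. 241.]] [[368. 115.]]
```

View pics/c5.png

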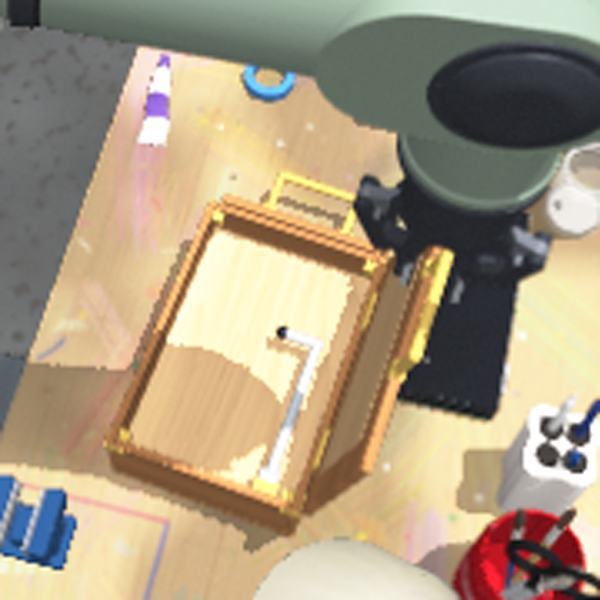

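View pics/t3.png

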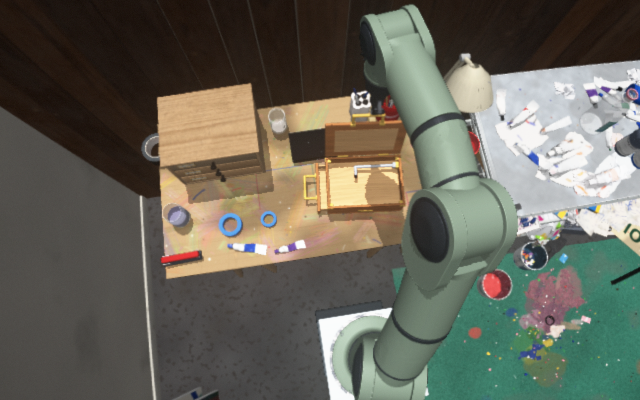

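The lid is open at its stop. The stay lies in the tray, with its grip at about (340,252) in the side image against a predicted (339,251), so the chest pose holds. Turning the tool over the stay grip.

Call:
arm_command --moves '[{"rx": 0, "ry": 0.12, "rz": 0, "x": -3, "y": 0, "z": 0.7, "gripper": -0.3}, {"rx": 0, "ry": 0.24, "rz": 0, "x": -6, "y": 0, "z": 1.4, "gripper": -0.3}, {"rx": 0, "ry": 0.36, "rz": 0, "x": -9, "y": 0, "z": 2.1, "gripper": -0.3}, {"rx": 0, "ry": 0.48, "rz": 0, "x": -10.5, "y": 0, "z": 2.8, "gripper": -0.3}, {"rx": 0, "ry": 0.6, "rz": 0, "x": -10.5, "y": 0, "z": 3.5, "gripper": -0.3}]'

```text
clock: 6.53
position: [0.6085, -0.039, 0.349]
tool_rot: [-1.571, -0.004, -0.715]
force: [-0.2, -0.1, -0.2]
grip_width: 0.03
```

Call:
arm_command --moves '[{"rx": 0, "ry": 0.12, "rz": 0, "x": 0, "y": 0, "z": 0, "gripper": -0.3}, {"rx": 0, "ry": 0.24, "rz": 0, "x": 0, "y": 0, "z": 0, "gripper": -0.3}, {"rx": 0, "ry": 0.36, "rz": 0, "x": 0, "y": 0, "z": 0, "gripper": -0.3}, {"rx": 0, "ry": 0.48, "rz": 0, "x": 0, "y": 0, "z": 0, "gripper": -0.3}, {"rx": 0, "ry": 0.6, "rz": 0, "x": 0, "y": 0, "z": 0, "gripper": -0.3}]'

```text
clock: 6.95
position: [0.6109, -0.0394, 0.3479]
tool_rot: [-1.569, -0.002, -1.315]
force: [0.3, -0.3, 0.1]
grip_width: 0.0298
```

```bash
python3 - <<'E'
from plan import *
show(); print('pinch local',pinchl().round(1)); print(st()['qpos'].round(2))
go(ch(34,28,140),-1.672)
E
```

```text
t 6.95 pos [ 0.6109 -0.0394  0.3479] rpy [-1.569 -0.002 -1.315] F [ 0.3 -0.3  0.1] w 0.0298
pinch local [ 33.2  28.2 366.6]
[ 0.14  0.41 -0.25  1.47  0.11  1.27 -1.44]
[ 0.612 -0.04   0.14 ] -> x -0.01 y 20.79 z 0.04  rx -0.002 ry 0.357 rz 0.002
```

Call:
arm_command --moves '[{"rx": 0, "ry": 0.12, "rz": 0, "x": 0, "y": 4, "z": 0, "gripper": -0.3}, {"rx": 0, "ry": 0.24, "rz": 0, "x": 0, "y": 8, "z": 0, "gripper": -0.3}, {"rx": 0, "ry": 0.357, "rz": 0, "x": 0, "y": 12, "z": 0, "gripper": -0.3}, {"rx": 0, "ry": 0.357, "rz": 0, "x": 0, "y": 15.5, "z": 0, "gripper": -0.3}, {"rx": 0, "ry": 0.357, "rz": 0, "x": 0, "y": 18.5, "z": 0, "gripper": -0.3}]'

```text
clock: 7.37
position: [0.6106, -0.0396, 0.1606]
tool_rot: [-1.57, -0.002, -1.667]
force: [0.1, 0.5, 0.1]
grip_width: 0.0299
```

```bash
python3 - <<'E'
from plan import *
im,d=shot('side','s4')
a=cv2.resize(im[180:330,270:420],(600,600),interpolation=cv2.INTER_CUBIC)
cv2.imwrite('pics/c6.png',a[:,:,::-1])
show(); print('pinch local',pinchl().round(1)); print(st()['qpos'].round(2))
go(ch(34,28,79),-1.672,True)
E
```

```text
t 7.42 pos [ 0.6083 -0.0396  0.1555] rpy [-1.576 -0.002 -1.666] F [-3.1  0.9 -8.3] w 0.0297
pinch local [ 30.8  27.7 174.2]
[ 0.08  0.59 -0.17  1.7   0.12  0.87 -1.8 ]
[ 0.612 -0.04   0.06 ] -> x -0.06 y 9.51 z 0.38  rx 0.006 ry 0.006 rz 0.002
```

View pics/c6.png

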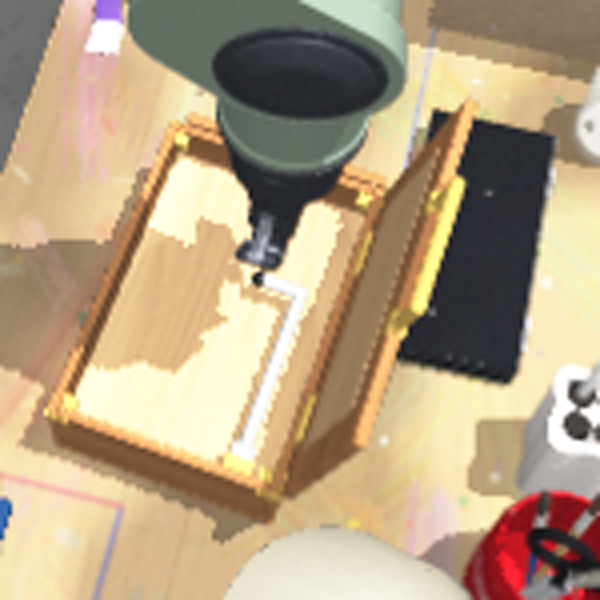

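Call:
arm_command --moves '[{"rx": 0, "ry": 0.006, "rz": 0, "x": 0, "y": 2, "z": 0.1, "gripper": -0.3}, {"rx": 0, "ry": 0.006, "rz": 0, "x": 0, "y": 4.5, "z": 0.1, "gripper": -0.3}, {"rx": 0, "ry": 0.006, "rz": 0, "x": 0, "y": 6.5, "z": 0.1, "gripper": -0.3}, {"rx": 0, "ry": 0.006, "rz": 0, "x": 0, "y": 7.5, "z": 0.1, "gripper": -0.3}, {"rx": 0, "ry": 0.006, "rz": 0, "x": 0, "y": 7.5, "z": 0.1, "gripper": -0.3}]'

```text
clock: 7.83
position: [0.612, -0.04, 0.0866]
tool_rot: [-1.571, -0.002, -1.672]
force: [0.6, 0.6, -0.4]
grip_width: 0.0299
```

```bash
python3 - <<'E'
from plan import *
show(); print('pinch local',pinchl().round(1))
go(ch(34,28,79),-1.672,True)
E
```

```text
t 7.83 pos [ 0.612  -0.04    0.0866] rpy [-1.571 -0.002 -1.672] F [ 0.6  0.6 -0.4] w 0.0299
pinch local [ 34.4  27.6 105.3]
[ 0.612 -0.04   0.06 ] -> x -0.05 y 2.63 z -0.03  rx 0.000 ry -0.000 rz 0.002
```

Call:
arm_command --moves '[{"rx": 0, "ry": 0, "rz": 0, "x": 0, "y": 1.3, "z": 0, "gripper": -0.3}, {"rx": 0, "ry": 0, "rz": 0, "x": 0, "y": 2.5, "z": 0, "gripper": -0.3}, {"rx": 0, "ry": 0, "rz": 0, "x": 0, "y": 2.5, "z": 0, "gripper": -0.7}, {"rx": 0, "ry": 0, "rz": 0, "x": 0, "y": 2.5, "z": 0, "gripper": -1}, {"rx": 0, "ry": 0, "rz": 0, "x": 0, "y": 2.5, "z": 0, "gripper": -1}]'

```text
clock: 8.25
position: [0.6125, -0.0403, 0.0628]
tool_rot: [-1.57, -0.002, -1.672]
force: [-2.6, -1.4, -1.0]
grip_width: 0.0089
```

Call:
arm_command --moves '[{"rx": 0, "ry": 0, "rz": 0, "x": 0, "y": 0, "z": 0, "gripper": -1}, {"rx": 0, "ry": 0, "rz": 0, "x": 0, "y": 0, "z": 0, "gripper": -1}]'

```text
clock: 8.42
position: [0.6126, -0.0403, 0.0629]
tool_rot: [-1.569, -0.002, -1.672]
force: [-3.1, -2.2, 0.0]
grip_width: 0.0089
```

```bash
python3 - <<'E'
from plan import *
show(); p=pinchl(); print('pinch local',p.round(1)); print('ang',np.arctan2(p[2]-78,p[1]+107),np.hypot(p[2]-78,p[1]+107))
g=lambda t:np.array([135*np.cos(t),135*np.sin(t)])
for t in [.2,.4,.6,.8,1.0,1.2,1.4,1.6,1.65]: print(t,(g(t)-g(0)).round(1))
E
```

```text
t 8.42 pos [ 0.6126 -0.0403  0.0629] rpy [-1.569 -0.002 -1.672] F [-3.1 -2.2  0. ] w 0.0089
pinch local [34.9 27.4 81.6]
ang 0.026696393801888756 134.44757905468836
0.2 [-2.7 26.8]
0.4 [-10.7  52.6]
0.6 [-23.6  76.2]
0.8 [-40.9  96.8]
1.0 [-62.1 113.6]
1.2 [-86.1 125.8]
1.4 [-112.1  133. ]
1.6 [-138.9  134.9]
1.65 [-145.7  134.6]
```

Call:
arm_command --moves '[{"rx": 0, "ry": 0, "rz": 0, "x": 0.27, "y": -2.68, "z": 0, "gripper": -1}, {"rx": 0, "ry": 0, "rz": 0, "x": 1.07, "y": -5.26, "z": 0, "gripper": -1}, {"rx": 0, "ry": 0, "rz": 0, "x": 2.36, "y": -7.62, "z": 0, "gripper": -1}, {"rx": 0, "ry": 0, "rz": 0, "x": 4.09, "y": -9.68, "z": 0, "gripper": -1}, {"rx": 0, "ry": 0, "rz": 0, "x": 6.21, "y": -11.36, "z": 0, "gripper": -1}]'

```text
clock: 8.83
position: [0.6056, -0.1029, 0.1775]
tool_rot: [-1.569, -0.003, -1.672]
force: [-0.7, -10.1, -20.0]
grip_width: 0.0088
```

```bash
python3 - <<'E'
from plan import *
show(); p=pinchl(); print('pinch local',p.round(1)); a=np.arctan2(p[2]-78,p[1]+107);print('ang',a,np.hypot(p[2]-78,p[1]+107))
g=lambda t:np.array([135*np.cos(t),135*np.sin(t)])
for t in [1.2,1.4,1.6,1.65]: print(t,(g(t)-g(a)).round(1))
E
```

```text
t 8.83 pos [ 0.6056 -0.1029  0.1775] rpy [-1.569 -0.003 -1.672] F [ -0.7 -10.1 -20. ] w 0.0088
pinch local [ 34.4 -35.6 196.2]
ang 1.0271255206279537 138.10458910716122
1.2 [-20.9  10.3]
1.4 [-46.9  17.5]
1.6 [-73.8  19.4]
1.65 [-80.5  19. ]
```

Call:
arm_command --moves '[{"rx": 0, "ry": 0, "rz": 0, "x": 2.1, "y": -0.8, "z": 0, "gripper": -1}, {"rx": 0, "ry": 0, "rz": 0, "x": 4.6, "y": -1.5, "z": 0, "gripper": -1}, {"rx": 0, "ry": 0, "rz": 0, "x": 6.5, "y": -1.65, "z": 0, "gripper": -1}, {"rx": 0, "ry": 0, "rz": 0, "x": 7.8, "y": -1.6, "z": 0, "gripper": -1}, {"rx": 0, "ry": 0, "rz": 0, "x": 8.1, "y": -1.6, "z": 0, "gripper": -1}]'

```text
clock: 9.25
position: [0.5973, -0.1855, 0.1948]
tool_rot: [-1.568, -0.004, -1.676]
force: [-17.1, 6.0, 30.4]
grip_width: 0.0086
```

```bash
python3 - <<'E'
from plan import *
show(); p=pinchl(); print('pinch local',p.round(1)); a=np.arctan2(p[2]-78,p[1]+107);print('ang',a,np.hypot(p[2]-78,p[1]+107))
E
```

```text
t 9.25 pos [ 0.5973 -0.1855  0.1948] rpy [-1.568 -0.004 -1.676] F [-17.1   6.   30.4] w 0.0086
pinch local [  34.4 -118.5  213.5]
ang 1.6555552872078865 135.97448069466205
```

Call:
arm_command --moves '[{"rx": 0, "ry": 0, "rz": 0, "x": -0.05, "y": -0.2, "z": 0, "gripper": -1}, {"rx": 0, "ry": 0, "rz": 0, "x": -0.05, "y": -0.2, "z": 0, "gripper": -0.4}, {"rx": 0, "ry": 0, "rz": 0, "x": -0.05, "y": -0.2, "z": 0, "gripper": -0.4}, {"rx": 0, "ry": 0, "rz": 0, "x": -0.05, "y": -2, "z": 0, "gripper": -0.4}, {"rx": 0, "ry": 0, "rz": 0, "x": -0.05, "y": -5, "z": 0, "gripper": -0.4}]'

```text
clock: 9.67
position: [0.5972, -0.1808, 0.2406]
tool_rot: [-1.573, -0.001, -1.671]
force: [1.0, 0.3, 0.0]
grip_width: 0.0257
```

Call:
arm_command --moves '[{"rx": 0, "ry": -0.12, "rz": 0, "x": -2, "y": -4, "z": 0, "gripper": -0.4}, {"rx": 0, "ry": -0.24, "rz": 0, "x": -4, "y": -8, "z": 0, "gripper": -0.3}, {"rx": 0, "ry": -0.36, "rz": 0, "x": -6, "y": -12, "z": 0, "gripper": -0.3}, {"rx": 0, "ry": -0.48, "rz": 0, "x": -8, "y": -13.5, "z": 0, "gripper": -0.3}, {"rx": 0, "ry": -0.6, "rz": 0, "x": -10, "y": -13.5, "z": 0, "gripper": -0.3}]'

```text
clock: 10.08
position: [0.6097, -0.0799, 0.383]
tool_rot: [-1.563, -0.007, -1.066]
force: [1.3, 0.5, -0.1]
grip_width: 0.0299
```

```bash
python3 - <<'E'
from plan import *
im,d=shot('side','s5'); im2,d2=shot('top','t5')
a=cv2.resize(im[150:330,250:430],(600,600),interpolation=cv2.INTER_CUBIC)
b=cv2.resize(im2[80:240,280:440],(600,600),interpolation=cv2.INTER_CUBIC)
cv2.imwrite('pics/c7.png',a[:,:,::-1]);cv2.imwrite('pics/c8.png',b[:,:,::-1])
show(); print('pinch local',pinchl().round(1)); print(st()['qpos'].round(2))
go(ch(140.5,-5,365),-.101,True)
E
```

```text
t 10.18 pos [ 0.6088 -0.0776  0.3787] rpy [-1.567 -0.003 -1.062] F [-0.6  0.2 -0.9] w 0.03
pinch local [ 34.9 -10.1 397.4]
[ 0.25  0.41 -0.33  1.42  0.13  1.34 -1.14]
[ 0.714 -0.083  0.346] -> x 5.61 y 3.29 z 8.93  rx -0.002 ry -0.961 rz 0.005
```

View pics/c7.png

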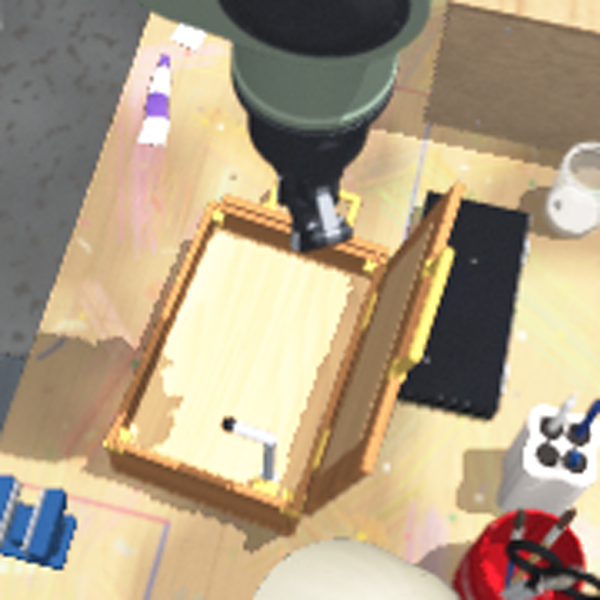

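View pics/c8.png

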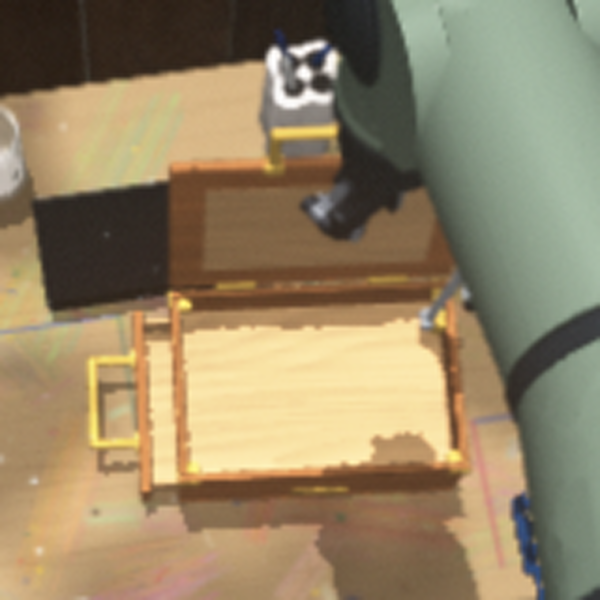

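The stay stands upright. Next the tool goes back to the lid handle.

Call:
arm_command --moves '[{"rx": 0, "ry": -0.12, "rz": 0, "x": 1, "y": 0, "z": 2, "gripper": -0.3}, {"rx": 0, "ry": -0.24, "rz": 0, "x": 2, "y": 0, "z": 4, "gripper": -0.3}, {"rx": 0, "ry": -0.36, "rz": 0, "x": 3.5, "y": 0, "z": 6, "gripper": -0.3}, {"rx": 0, "ry": -0.48, "rz": 0, "x": 4.6, "y": 0, "z": 7.5, "gripper": -0.3}, {"rx": 0, "ry": -0.6, "rz": 0, "x": 5.6, "y": 0, "z": 8.9, "gripper": -0.3}]'

```text
clock: 10.6
position: [0.714, -0.0889, 0.3766]
tool_rot: [-1.572, -0.002, -0.468]
force: [-0.7, 0.3, -0.8]
grip_width: 0.0299
```

Call:
arm_command --moves '[{"rx": 0, "ry": -0.12, "rz": 0, "x": 0, "y": 0, "z": 0, "gripper": -0.3}, {"rx": 0, "ry": -0.24, "rz": 0, "x": 0, "y": 0, "z": 0, "gripper": -0.3}, {"rx": 0, "ry": -0.361, "rz": 0, "x": 0, "y": 0, "z": 0, "gripper": -0.3}, {"rx": 0, "ry": -0.361, "rz": 0, "x": 0, "y": 1, "z": 0, "gripper": -0.3}, {"rx": 0, "ry": -0.361, "rz": 0, "x": 0, "y": 1.5, "z": 0, "gripper": -0.3}]'

```text
clock: 11.02
position: [0.7128, -0.0887, 0.3607]
tool_rot: [-1.573, -0.001, -0.116]
force: [-0.6, -0.8, -0.4]
grip_width: 0.0297
```

```bash
python3 - <<'E'
from plan import *
show(); print('pinch local',pinchl().round(1)); print(st()['qpos'].round(2))
go(ch(139.5,-5,300),-.101,True)
E
```

```text
t 11.02 pos [ 0.7128 -0.0887  0.3607] rpy [-1.573e+00 -1.000e-03 -1.160e-01] F [-0.6 -0.8 -0.4] w 0.0297
pinch local [139.5 -10.6 379.4]
[ 0.3   0.64 -0.49  1.11  0.29  1.46 -0.26]
[ 0.713 -0.083  0.281] -> x -0.02 y 7.94 z 0.58  rx 0.002 ry -0.015 rz 0.001
```

Call:
arm_command --moves '[{"rx": 0, "ry": -0.015, "rz": 0, "x": 0, "y": 2.5, "z": 0.6, "gripper": -0.3}, {"rx": 0, "ry": -0.015, "rz": 0, "x": 0, "y": 5, "z": 0.6, "gripper": -0.3}, {"rx": 0, "ry": -0.015, "rz": 0, "x": 0, "y": 7, "z": 0.6, "gripper": -0.3}, {"rx": 0, "ry": -0.015, "rz": 0, "x": 0, "y": 7.9, "z": 0.6, "gripper": -0.3}, {"rx": 0, "ry": -0.015, "rz": 0, "x": 0, "y": 7.9, "z": 0.6, "gripper": -0.5}]'

```text
clock: 11.43
position: [0.7128, -0.0828, 0.2808]
tool_rot: [-1.573, 0.002, -0.099]
force: [-0.2, -0.2, 0.0]
grip_width: 0.0217
```

Call:
arm_command --moves '[{"rx": 0, "ry": 0, "rz": 0, "x": 0, "y": 0, "z": 0, "gripper": -0.8}, {"rx": 0, "ry": 0, "rz": 0, "x": 0, "y": 0, "z": 0, "gripper": -1}, {"rx": 0, "ry": 0, "rz": 0, "x": 0, "y": 0, "z": 0, "gripper": -1}, {"rx": 0, "ry": 0, "rz": 0, "x": 0, "y": 0, "z": 0, "gripper": -1}]'

```text
clock: 11.77
position: [0.7138, -0.0827, 0.284]
tool_rot: [-1.573, -0.002, -0.097]
force: [-1.1, -0.7, -5.5]
grip_width: 0.0087
```

```bash
python3 - <<'E'
from plan import *
show(); print('pinch local',pinchl().round(1),lidang()); a=lidang()[0]
for t in [1.66,1.54,1.46,1.38,1.33,1.31]: print(t,(hl(t)-hl(a)).round(1))
E
```

```text
t 11.77 pos [ 0.7138 -0.0827  0.284 ] rpy [-1.573 -0.002 -0.097] F [-1.1 -0.7 -5.5] w 0.0087
pinch local [139.9  -4.6 302.7] (np.float64(1.7732323699042276), np.float64(218.42439863088651))
1.66 [-24.    4.2]
1.54 [-49.7   5.7]
1.46 [-66.9   4.9]
1.38 [-84.    2.8]
1.33 [-94.6   0.8]
1.31 [-98.8  -0.1]
```

Call:
arm_command --moves '[{"rx": 0, "ry": 0, "rz": 0, "x": -2.4, "y": -0.3, "z": 0, "gripper": -1}, {"rx": 0, "ry": 0, "rz": 0, "x": -4.9, "y": -0.5, "z": 0, "gripper": -1}, {"rx": 0, "ry": 0, "rz": 0, "x": -6.7, "y": -0.4, "z": 0, "gripper": -1}, {"rx": 0, "ry": 0, "rz": 0, "x": -7.9, "y": -0.3, "z": 0, "gripper": -1}, {"rx": 0, "ry": 0, "rz": 0, "x": -8.6, "y": -0.2, "z": 0, "gripper": -1}]'

```text
clock: 12.18
position: [0.6275, -0.0735, 0.2862]
tool_rot: [-1.572, -0.004, -0.096]
force: [1.8, 4.8, -1.3]
grip_width: 0.0086
```

```bash
python3 - <<'E'
from plan import *
show(); print('pinch local',pinchl().round(1),lidang())
E
```

```text
t 12.18 pos [ 0.6275 -0.0735  0.2862] rpy [-1.572 -0.004 -0.096] F [ 1.8  4.8 -1.3] w 0.0086
pinch local [ 53.1  -4.2 304.9] (np.float64(1.3728421924603116), np.float64(218.05039157673446))
```

Call:
arm_command --moves '[{"rx": 0, "ry": 0, "rz": 0, "x": -0.4, "y": 0.1, "z": 0, "gripper": -1}, {"rx": 0, "ry": 0, "rz": 0, "x": -0.7, "y": 0.15, "z": 0, "gripper": -1}, {"rx": 0, "ry": 0, "rz": 0, "x": -1, "y": 0.2, "z": 0, "gripper": -1}, {"rx": 0, "ry": 0, "rz": 0, "x": -1, "y": 0.2, "z": 0, "gripper": -1}]'

```text
clock: 12.52
position: [0.6193, -0.0726, 0.2846]
tool_rot: [-1.572, -0.005, -0.096]
force: [1.1, 4.6, 5.2]
grip_width: 0.0087
```

```bash
python3 - <<'E'
from plan import *
show(); print('pinch local',pinchl().round(1),lidang())
E
```

```text
t 12.52 pos [ 0.6193 -0.0726  0.2846] rpy [-1.572 -0.005 -0.096] F [1.1 4.6 5.2] w 0.0087
pinch local [ 44.8  -4.1 303.3] (np.float64(1.3341402488964798), np.float64(217.9882598802392))
```

Call:
arm_command --moves '[{"rx": 0, "ry": 0, "rz": 0, "x": -0.3, "y": 0, "z": 0, "gripper": -1}, {"rx": 0, "ry": 0, "rz": 0, "x": -0.4, "y": 0, "z": 0, "gripper": -0.75}, {"rx": 0, "ry": 0, "rz": 0, "x": -0.4, "y": 0, "z": 0, "gripper": -0.5}, {"rx": 0, "ry": 0, "rz": 0, "x": -0.3, "y": 0, "z": 0, "gripper": -0.3}, {"rx": 0, "ry": 0, "rz": 0, "x": -0.3, "y": 0, "z": 0, "gripper": -0.3}]'

```text
clock: 12.93
position: [0.6156, -0.0734, 0.2834]
tool_rot: [-1.573, -0.002, -0.096]
force: [0.2, 0.1, 0.3]
grip_width: 0.0296
```

Call:
arm_command --moves '[{"rx": 0, "ry": 0, "rz": 0, "x": 0, "y": -2, "z": 0, "gripper": -0.3}, {"rx": 0, "ry": 0, "rz": 0, "x": 0, "y": -4.5, "z": 0, "gripper": -0.3}, {"rx": 0, "ry": 0, "rz": 0, "x": 0, "y": -7.5, "z": 0, "gripper": -0.3}, {"rx": 0, "ry": 0, "rz": 0, "x": -2, "y": -8.5, "z": 2, "gripper": -0.3}, {"rx": 0, "ry": 0, "rz": 0, "x": -5, "y": -8.5, "z": 5, "gripper": -0.3}]'

```text
clock: 13.35
position: [0.572, -0.0207, 0.3699]
tool_rot: [-1.573, -0.005, -0.101]
force: [0.2, 1.9, 0.9]
grip_width: 0.0299
```

```bash
python3 - <<'E'
from plan import *
im,d=shot('side','s6'); im2,d2=shot('top','t6')
a=cv2.resize(im[150:330,250:430],(600,600),interpolation=cv2.INTER_CUBIC)
b=cv2.resize(im2[100:260,280:440],(600,600),interpolation=cv2.INTER_CUBIC)
cv2.imwrite('pics/c9.png',a[:,:,::-1]);cv2.imwrite('pics/c10.png',b[:,:,::-1])
show(); print('pinch local',pinchl().round(1)); print(st()['qpos'].round(2))
W=cloud('top',d2)
for m in bot.masks_of('drawer_handle','top'):
    if m['p']>.4:
        P=W[m['mask']]; L=np.array([tol(p) for p in P if not np.isnan(p[0])]); print(m['p'],m['box'],np.percentile(L,[2,50,98],axis=0).round())
        H=L[(abs(L[:,2]-46)<7)]; print('y98 of bar',np.percentile(H[:,1],[90,95,98]))
E
```

```text
t 13.45 pos [ 0.5683 -0.0142  0.3695] rpy [-1.572 -0.003 -0.091] F [ 1.   0.5 -0.6] w 0.03
pinch local [-11.8  48.9 388.2]
[ 0.34  0.36 -0.58  1.54  0.2   1.3  -0.35]
0.75 [301.3, 166.5, 329.3, 210.4] [[-80. 129.   6.]
 [ -4. 150.  16.]
 [ 78. 204.  50.]]
y98 of bar [200.44092916 203.7041077  206.20113979]
```

View pics/c9.png

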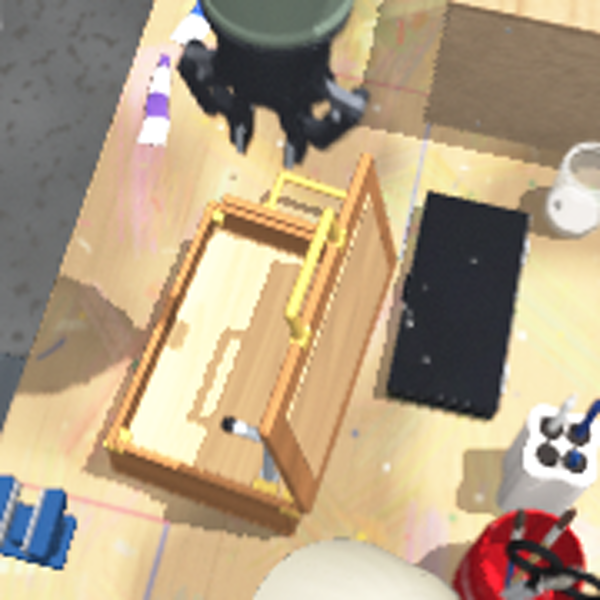

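View pics/c10.png

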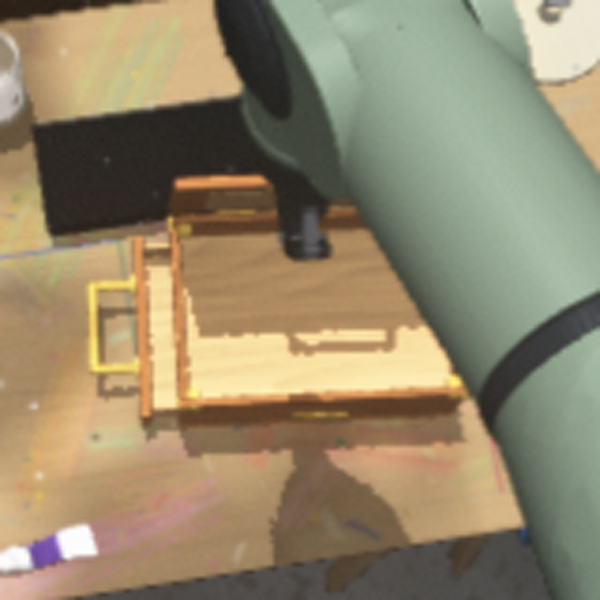

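The lid rests on the stay. The drawer stands about 24 mm open, with its handle bar at local y≈199. Going there with the jaws turned across y.

Call:
arm_command --moves '[{"rx": 0, "ry": -0.12, "rz": 0, "x": -0.5, "y": 0, "z": 3, "gripper": -0.3}, {"rx": 0, "ry": -0.24, "rz": 0, "x": -0.5, "y": 1, "z": 6, "gripper": -0.3}, {"rx": 0, "ry": -0.36, "rz": 0, "x": 0, "y": 2, "z": 9, "gripper": -0.3}, {"rx": 0, "ry": -0.48, "rz": 0, "x": 0.5, "y": 4, "z": 12, "gripper": -0.3}, {"rx": 0, "ry": -0.6, "rz": 0, "x": 1, "y": 6, "z": 15, "gripper": -0.3}]'

```text
clock: 13.92
position: [0.596, 0.1299, 0.3073]
tool_rot: [-1.574, -0.001, 0.508]
force: [0.8, -0.6, 0.2]
grip_width: 0.03
```

Call:
arm_command --moves '[{"rx": 0, "ry": -0.12, "rz": 0, "x": 0, "y": 3, "z": 0, "gripper": -0.3}, {"rx": 0, "ry": -0.24, "rz": 0, "x": 0, "y": 6, "z": 0, "gripper": -0.3}, {"rx": 0, "ry": -0.36, "rz": 0, "x": 0, "y": 9, "z": 0, "gripper": -0.3}, {"rx": 0, "ry": -0.48, "rz": 0, "x": 0, "y": 12, "z": 0, "gripper": -0.3}, {"rx": 0, "ry": -0.6, "rz": 0, "x": 0, "y": 14, "z": 0, "gripper": -0.3}]'

```text
clock: 14.33
position: [0.595, 0.128, 0.1646]
tool_rot: [-1.572, 0.003, 1.109]
force: [1.0, 0.5, -1.5]
grip_width: 0.0294
```

```bash
python3 - <<'E'
from plan import *
show(); print('pinch local',pinchl().round(1)); print(st()['qpos'].round(2))
go(ch(0,199,80),1.47)
go(ch(0,199,43),1.47,True)
E
```

```text
t 14.33 pos [0.595  0.128  0.1646] rpy [-1.572  0.003  1.109] F [ 1.   0.5 -1.5] w 0.0294
pinch local [  0.5 193.1 183.3]
[ 0.2   0.68 -0.78  1.68  0.55  1.02  0.34]
[0.595 0.134 0.08 ] -> x 0.57 y 8.46 z 0.27  rx 0.000 ry -0.361 rz -0.003
[0.595 0.134 0.024] -> x 0.58 y 14.03 z 0.27  rx 0.000 ry -0.361 rz -0.003
```

Call:
arm_command --moves '[{"rx": 0, "ry": -0.12, "rz": 0, "x": 0.2, "y": 2, "z": 0.1, "gripper": -0.3}, {"rx": 0, "ry": -0.24, "rz": 0, "x": 0.4, "y": 4, "z": 0.2, "gripper": -0.3}, {"rx": 0, "ry": -0.36, "rz": 0, "x": 0.6, "y": 6, "z": 0.3, "gripper": -0.3}, {"rx": 0, "ry": -0.361, "rz": 0, "x": 0.6, "y": 7.5, "z": 0.3, "gripper": -0.3}, {"rx": 0, "ry": -0.361, "rz": 0, "x": 0.6, "y": 7.5, "z": 0.3, "gripper": -0.3}]'

```text
clock: 14.75
position: [0.5944, 0.1344, 0.0895]
tool_rot: [-1.569, 0.003, 1.461]
force: [-1.5, -0.4, -0.3]
grip_width: 0.0299
```

```bash
python3 - <<'E'
from plan import *
im,d=shot('side','s7'); im2,d2=shot('top','t7')
a=cv2.resize(im[150:270,290:410],(600,600),interpolation=cv2.INTER_CUBIC)
b=cv2.resize(im2[120:240,260:380],(600,600),interpolation=cv2.INTER_CUBIC)
cv2.imwrite('pics/c11.png',a[:,:,::-1]);cv2.imwrite('pics/c12.png',b[:,:,::-1])
show(); print('pinch local',pinchl().round(1)); print(st()['qpos'].round(2))
go(ch(0,199,43),1.47,True)
E
```

```text
t 14.85 pos [0.5956 0.1352 0.0927] rpy [-1.572  0.002  1.461] F [-0.   0.4  0.3] w 0.0302
pinch local [  0.4 200.3 111.4]
[ 0.2   0.8  -0.8   1.72  0.7   0.93  0.58]
[0.595 0.134 0.024] -> x -0.11 y 6.84 z 0.05  rx 0.001 ry -0.009 rz -0.002
```

View pics/c11.png

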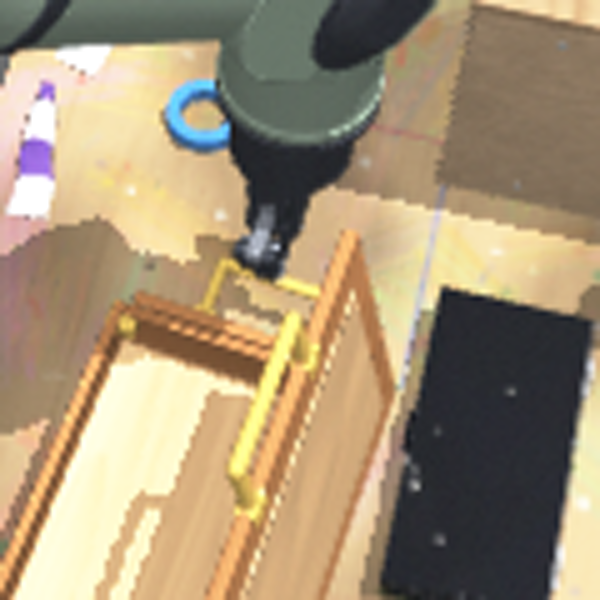

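View pics/c12.png

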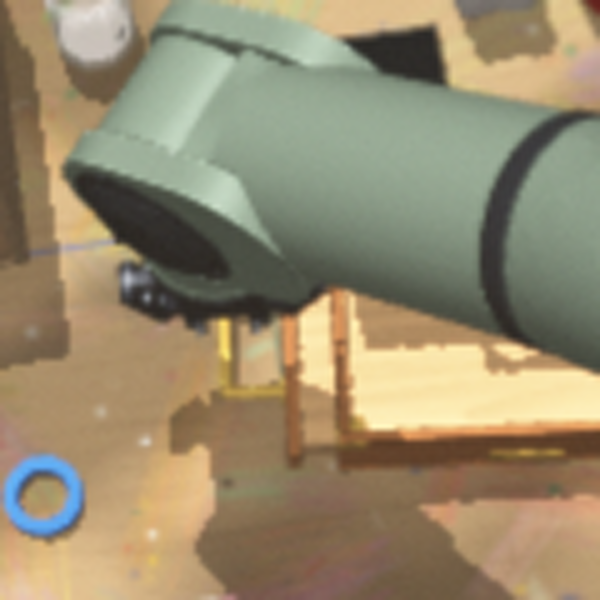

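The forearm crosses over the lid, so I'll check the clearance.

```bash
python3 - <<'E'
from plan import *
W=cloud('top',shot('top')[1]).reshape(-1,3); W=W[~np.isnan(W[:,0])]
W2=cloud('side',shot('side')[1]).reshape(-1,3); W2=W2[~np.isnan(W2[:,0])]
W=np.concatenate([W,W2]);W=W[W[:,2]>0.03]
L=np.array([tol(p) for p in W])
for y in range(-240,260,40):
    print(y,[ (x,int(np.percentile(L[m,2],99))) for x in range(-160,241,40) if (m:=(abs(L[:,0]-x)<20)&(abs(L[:,1]-y)<20)).sum()>4])
E
```

```text
-240 [(-160, 79), (-120, 79), (80, 405), (120, 440), (160, 456), (200, 459), (240, 430)]
-200 [(-160, 80), (-120, 79), (120, 396), (160, 407), (200, 408)]
-160 [(-120, 77), (240, 135)]
-120 [(-160, 730), (-120, 717), (-80, 94), (-40, 93), (0, 216), (40, 269), (80, 254), (240, 192)]
-80 [(-160, 747), (-120, 717), (-80, 93), (-40, 54), (0, 55), (40, 269), (80, 255), (240, 201)]
-40 [(-160, 764), (-120, 700), (-80, 616), (-40, 57), (0, 55), (40, 307), (80, 259), (240, 128)]
0 [(-160, 766), (-120, 687), (-80, 639), (-40, 168), (0, 55), (40, 308), (80, 258), (240, 129)]
40 [(-160, 732), (-120, 665), (-80, 634), (-40, 586), (0, 57), (40, 307), (80, 261), (120, 102), (160, 38), (200, 39), (240, 39)]
80 [(-160, 615), (-120, 620), (-80, 613), (-40, 584), (0, 530), (40, 270), (80, 259), (120, 102), (160, 38), (200, 40), (240, 38)]
120 [(-120, 577), (-80, 580), (-40, 568), (0, 532), (40, 501), (80, 261), (120, 101), (160, 39), (200, 38), (240, 37)]
160 [(-120, 521), (-80, 545), (-40, 543), (0, 523), (40, 503), (120, 39), (160, 39), (200, 39), (240, 38)]
200 [(-80, 506), (-40, 509), (0, 504), (40, 487), (80, 465), (120, 40), (160, 40), (200, 39)]
240 [(-80, 453), (-40, 493), (0, 473), (40, 464), (120, 40), (160, 39), (200, 39)]
```

Call:
arm_command --moves '[{"rx": 0, "ry": 0, "rz": 0, "x": -0.1, "y": 1, "z": 0, "gripper": -0.3}, {"rx": 0, "ry": 0, "rz": 0, "x": -0.1, "y": 2, "z": 0, "gripper": -0.3}, {"rx": 0, "ry": 0, "rz": 0, "x": -0.1, "y": 3, "z": 0, "gripper": -0.3}, {"rx": 0, "ry": 0, "rz": 0, "x": -0.1, "y": 4, "z": 0, "gripper": -0.3}, {"rx": 0, "ry": 0, "rz": 0, "x": -0.1, "y": 4, "z": 0, "gripper": -0.3}]'

```text
clock: 15.37
position: [0.5943, 0.1341, 0.0504]
tool_rot: [-1.57, 0.003, 1.465]
force: [-0.3, -0.7, -0.6]
grip_width: 0.0298
```

```bash
python3 - <<'E'
from plan import *
W=cloud('top',shot('top')[1]).reshape(-1,3); W=W[~np.isnan(W[:,0])]
W=W[W[:,2]>0.03]
L=np.array([tol(p) for p in W])
for y in range(0,200,40):
    print(y,[ (x,int(np.percentile(L[m,2],99))) for x in range(-80,121,40) if (m:=(abs(L[:,0]-x)<20)&(abs(L[:,1]-y)<20)).sum()>4])
print(pinchl().round(1)); show()
E
```

```text
0 [(-80, 631), (-40, 58), (0, 51)]
40 [(-80, 621), (-40, 572), (0, 57)]
80 [(-80, 588), (-40, 561), (0, 102)]
120 [(-80, 550), (-40, 542), (0, 503)]
160 [(-80, 509), (-40, 509), (0, 491), (40, 465)]
[ -0.5 199.4  70.1]
t 15.42 pos [0.5946 0.1344 0.0514] rpy [-1.571  0.003  1.465] F [0.5 0.3 0.4] w 0.0298
```

Call:
arm_command --moves '[{"rx": 0, "ry": 0, "rz": 0, "x": 0, "y": 1.2, "z": 0, "gripper": -0.3}, {"rx": 0, "ry": 0, "rz": 0, "x": 0, "y": 2.3, "z": 0, "gripper": -0.3}, {"rx": 0, "ry": 0, "rz": 0, "x": 0, "y": 2.3, "z": 0, "gripper": -0.6}, {"rx": 0, "ry": 0, "rz": 0, "x": 0, "y": 2.3, "z": 0, "gripper": -1}, {"rx": 0, "ry": 0, "rz": 0, "x": 0, "y": 2.3, "z": 0, "gripper": -1}]'

```text
clock: 15.83
position: [0.5948, 0.1343, 0.0291]
tool_rot: [-1.571, 0.002, 1.465]
force: [0.3, 1.5, -17.6]
grip_width: 0.0076
```

Call:
arm_command --moves '[{"rx": 0, "ry": 0, "rz": 0, "x": 0, "y": 0, "z": 0, "gripper": -1}, {"rx": 0, "ry": 0, "rz": 0, "x": 0, "y": 0, "z": 0, "gripper": -1}]'

```text
clock: 16.0
position: [0.5948, 0.1341, 0.0291]
tool_rot: [-1.571, 0.002, 1.465]
force: [-1.2, 0.5, -21.3]
grip_width: 0.0077
```

```bash
python3 - <<'E'
from plan import *
print(pinchl().round(1)); show()
E
```

```text
[ -0.3 199.2  47.8]
t 16.0 pos [0.5948 0.1341 0.0291] rpy [-1.571  0.002  1.465] F [ -1.2   0.5 -21.3] w 0.0077
```

Call:
arm_command --moves '[{"rx": 0, "ry": 0, "rz": 0, "x": 2.3, "y": 0, "z": 0, "gripper": -1}, {"rx": 0, "ry": 0, "rz": 0, "x": 4.6, "y": 0, "z": 0, "gripper": -1}, {"rx": 0, "ry": 0, "rz": 0, "x": 6.9, "y": 0, "z": 0, "gripper": -1}, {"rx": 0, "ry": 0, "rz": 0, "x": 8.9, "y": 0, "z": 0, "gripper": -1}, {"rx": 0, "ry": 0, "rz": 0, "x": 10.2, "y": 0, "z": 0, "gripper": -1}]'

```text
clock: 16.42
position: [0.6056, 0.2352, 0.0289]
tool_rot: [-1.572, 0.006, 1.465]
force: [-16.7, -85.1, 15.0]
grip_width: 0.0075
```

Call:
arm_command --moves '[{"rx": 0, "ry": 0, "rz": 0, "x": 0.2, "y": 0, "z": 0, "gripper": -1}, {"rx": 0, "ry": 0, "rz": 0, "x": 0.3, "y": 0, "z": 0, "gripper": -1}, {"rx": 0, "ry": 0, "rz": 0, "x": 0.3, "y": 0, "z": 0, "gripper": -1}, {"rx": 0, "ry": 0, "rz": 0, "x": 0.3, "y": 0, "z": 0, "gripper": -1}]'

```text
clock: 16.75
position: [0.6056, 0.2342, 0.0289]
tool_rot: [-1.57, 0.01, 1.463]
force: [-9.9, -20.6, -2.0]
grip_width: 0.0071
```

```bash
python3 - <<'E'
from plan import *
print(pinchl().round(1)); show();print(st()['qpos'].round(2))
E
```

```text
[  0.4 300.   47.6]
t 16.75 pos [0.6056 0.2342 0.0289] rpy [-1.57   0.01   1.463] F [ -9.9 -20.6  -2. ] w 0.0071
[-0.01  0.92 -0.74  1.62  0.76  0.91  0.42]
```

The drawer is at its stop (handle at local y 300). Releasing, lifting and relocating the tape.

Call:
arm_command --moves '[{"rx": 0, "ry": 0, "rz": 0, "x": -0.3, "y": 0, "z": 0, "gripper": -1}, {"rx": 0, "ry": 0, "rz": 0, "x": -0.3, "y": 0, "z": 0, "gripper": -0.5}, {"rx": 0, "ry": 0, "rz": 0, "x": -0.3, "y": 0, "z": 0, "gripper": -0.4}, {"rx": 0, "ry": 0, "rz": 0, "x": -0.3, "y": -2, "z": 0, "gripper": -0.4}, {"rx": 0, "ry": 0, "rz": 0, "x": -0.3, "y": -6, "z": 0, "gripper": -0.4}]'

```text
clock: 17.17
position: [0.6047, 0.2357, 0.0874]
tool_rot: [-1.569, 0.003, 1.466]
force: [1.3, -0.3, 1.0]
grip_width: 0.026
```

Call:
arm_command --moves '[{"rx": 0, "ry": 0, "rz": 0, "x": 2, "y": -3, "z": 2, "gripper": -0.3}, {"rx": 0, "ry": 0, "rz": 0, "x": 5, "y": -5, "z": 4, "gripper": -0.3}, {"rx": 0, "ry": 0, "rz": 0, "x": 9, "y": -6, "z": 6, "gripper": -0.3}, {"rx": 0, "ry": 0, "rz": 0, "x": 13, "y": -6, "z": 6, "gripper": -0.3}, {"rx": 0, "ry": 0, "rz": 0, "x": 14, "y": -6, "z": 6, "gripper": -0.3}]'

```text
clock: 17.58
position: [0.5593, 0.3892, 0.152]
tool_rot: [-1.575, -0.004, 1.47]
force: [-0.1, 1.1, -0.2]
grip_width: 0.0299
```

```bash
cat > tape.py <<'E'
from plan import *
from meas import *
def tape():
    C=clouds()
    for c in C:
        for p,b,P in pts('blue_tape',c,C[c][1],.25):
            P=P[P[:,2]>0.004]
            if len(P)<20: continue
            # circle fit on top points
            r=cv2.minEnclosingCircle(P[:,:2].astype(np.float32)); A=np.c_[2*P[:,:2],np.ones(len(P))]; s=np.linalg.lstsq(A,(P[:,:2]**2).sum(1),rcond=None)[0]
            print(c,round(p,2),np.round(b),'mid',((np.percentile(P,1,axis=0)+np.percentile(P,99,axis=0))/2).round(3),'enc',np.round(r[0],3),round(r[1],3),'lsq',s[:2].round(3),'z',np.percentile(P[:,2],95).round(3))
    return C
E
python3 - <<'E'
from tape import *
C=tape()
for c in C: cv2.imwrite('pics/d_%s.png'%c,C[c][0][:,:,::-1])
show(); print(st()['qpos'].round(2))
E
```

```text
side 0.68 [330. 136. 351. 154.] mid [0.512 0.415 0.016] enc [0.506 0.416] 0.047 lsq [0.512 0.414] z 0.025
top 0.86 [219. 212. 241. 238.] mid [0.511 0.415 0.015] enc [0.513 0.416] 0.042 lsq [0.51  0.415] z 0.023
top 0.42 [262. 214. 273. 227.] mid [0.51  0.28  0.013] enc [0.51  0.281] 0.028 lsq [0.51 0.28] z 0.02
t 17.78 pos [0.5612 0.382  0.1495] rpy [-1.573  0.002  1.465] F [-0.1  0.   0.1] w 0.0301
[-0.21  0.82 -0.82  1.49  0.64  1.12  0.31]
```

View pics/d_side.png

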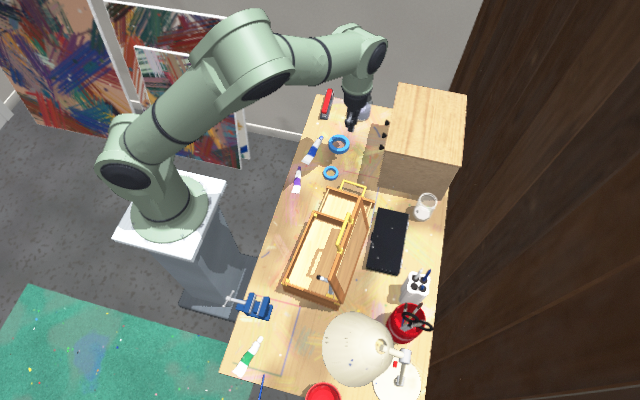

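View pics/d_top.png

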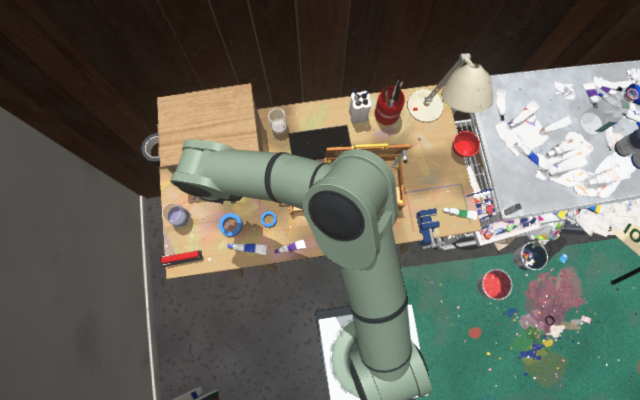

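```bash
python3 - <<'E'
from plan import *
go([.515,.448,.06],1.47)
E
```

```text
[0.515 0.448 0.06 ] -> x 6.09 y 8.93 z 5.32  rx 0.003 ry -0.005 rz -0.002
```

Call:
arm_command --moves '[{"rx": 0, "ry": 0, "rz": 0, "x": 2, "y": 2.5, "z": 1.8, "gripper": -0.3}, {"rx": 0, "ry": 0, "rz": 0, "x": 4, "y": 5, "z": 3.6, "gripper": -0.3}, {"rx": 0, "ry": 0, "rz": 0, "x": 6.1, "y": 7.5, "z": 5.3, "gripper": -0.3}, {"rx": 0.003, "ry": -0.005, "rz": 0, "x": 6.1, "y": 8.9, "z": 5.3, "gripper": -0.3}, {"rx": 0.003, "ry": -0.005, "rz": 0, "x": 6.1, "y": 8.9, "z": 5.3, "gripper": -0.3}]'

```text
clock: 18.2
position: [0.5136, 0.4468, 0.057]
tool_rot: [-1.567, 0.005, 1.472]
force: [0.5, -0.5, 0.4]
grip_width: 0.0295
```

```bash
python3 - <<'E'
from plan import *
im,d=shot('side'); im2,d2=shot('top')
a=cv2.resize(im[100:180,290:400],(770,560),interpolation=cv2.INTER_CUBIC)
cv2.imwrite('pics/c13.png',a[:,:,::-1])
show();go([.515,.448,.004],1.47)
E
```

```text
t 18.3 pos [0.516  0.4464 0.0602] rpy [-1.57   0.003  1.468] F [ 0.9 -0.1 -0.2] w 0.0297
[0.515 0.448 0.004] -> x 0.16 y 5.62 z 0.12  rx -0.001 ry -0.002 rz -0.003
```

View pics/c13.png

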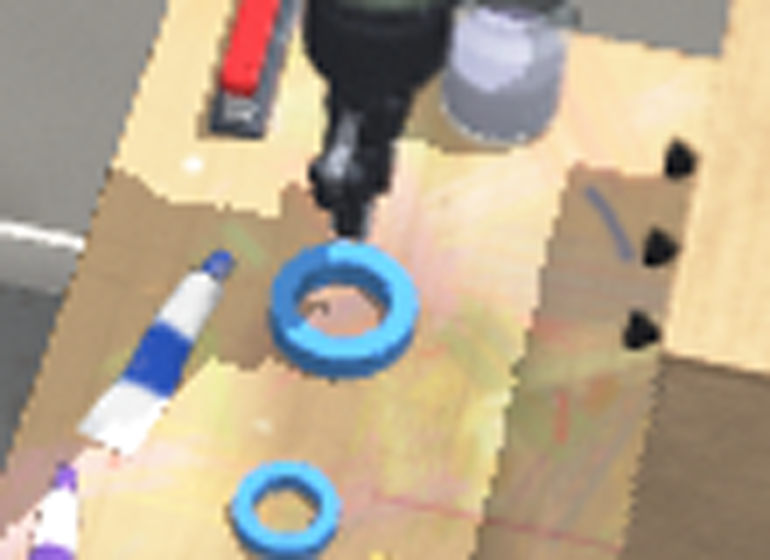

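Call:
arm_command --moves '[{"rx": 0, "ry": 0, "rz": 0, "x": 0.1, "y": 1.5, "z": 0, "gripper": -0.3}, {"rx": 0, "ry": 0, "rz": 0, "x": 0.1, "y": 3, "z": 0, "gripper": -0.3}, {"rx": 0, "ry": 0, "rz": 0, "x": 0.1, "y": 4.5, "z": 0, "gripper": -0.3}, {"rx": 0, "ry": 0, "rz": 0, "x": 0.1, "y": 5.4, "z": 0, "gripper": -0.3}, {"rx": 0, "ry": 0, "rz": 0, "x": 0.1, "y": 5.4, "z": 0, "gripper": -0.5}]' --squeeze 50

```text
clock: 18.72
position: [0.5144, 0.4474, 0.0034]
tool_rot: [-1.568, 0.004, 1.47]
force: [-0.5, 0.8, -0.3]
grip_width: 0.0215
```

Call:
arm_command --moves '[{"rx": 0, "ry": 0, "rz": 0, "x": 0, "y": 0, "z": 0, "gripper": -0.8}, {"rx": 0, "ry": 0, "rz": 0, "x": 0, "y": 0, "z": 0, "gripper": -1}, {"rx": 0, "ry": 0, "rz": 0, "x": 0, "y": 0, "z": 0, "gripper": -1}, {"rx": 0, "ry": 0, "rz": 0, "x": 0, "y": 0, "z": 0, "gripper": -1}]'

```text
clock: 19.05
position: [0.5152, 0.4488, 0.0065]
tool_rot: [-1.57, 0.001, 1.47]
force: [0.6, 0.3, -0.2]
grip_width: 0.0158
```

```bash
python3 - <<'E'
from plan import *
show();print(pinchl().round(1))
E
```

```text
t 19.05 pos [0.5152 0.4488 0.0065] rpy [-1.57e+00  1.00e-03  1.47e+00] F [ 0.6  0.3 -0.2] w 0.0158
[-111.2  504.2   25.2]
```

Call:
arm_command --moves '[{"rx": 0, "ry": 0, "rz": 0, "x": 0, "y": -2, "z": 0, "gripper": -1}, {"rx": 0, "ry": 0, "rz": 0, "x": 0, "y": -5, "z": 0, "gripper": -1}, {"rx": 0, "ry": 0, "rz": 0, "x": -2, "y": -8, "z": -1, "gripper": -1}, {"rx": 0, "ry": 0, "rz": 0, "x": -5, "y": -10, "z": -2.5, "gripper": -1}, {"rx": 0, "ry": 0, "rz": 0, "x": -8.5, "y": -10.5, "z": -4, "gripper": -1}]'

```text
clock: 19.47
position: [0.547, 0.362, 0.1152]
tool_rot: [-1.573, -0.002, 1.473]
force: [1.7, 1.1, -1.5]
grip_width: 0.0158
```

Call:
arm_command --moves '[{"rx": 0, "ry": 0, "rz": 0, "x": -4, "y": 0, "z": -1.4, "gripper": -1}, {"rx": 0, "ry": 0, "rz": 0, "x": -8, "y": 0, "z": -2.8, "gripper": -1}, {"rx": 0, "ry": 0, "rz": 0, "x": -12, "y": 0, "z": -4.2, "gripper": -1}, {"rx": 0, "ry": 0, "rz": 0, "x": -16, "y": 0, "z": -5.6, "gripper": -1}, {"rx": 0, "ry": 0, "rz": 0, "x": -19, "y": 0, "z": -6.5, "gripper": -1}]'

```text
clock: 19.88
position: [0.5927, 0.1612, 0.1118]
tool_rot: [-1.571, 0.003, 1.468]
force: [1.2, -0.5, -0.5]
grip_width: 0.0158
```

```bash
python3 - <<'E'
from plan import *
im,d=shot('side'); im2,d2=shot('top')
a=cv2.resize(im[130:250,290:410],(600,600),interpolation=cv2.INTER_CUBIC)
cv2.imwrite('pics/c14.png',a[:,:,::-1])
show();print(pinchl().round(1));go(ch(0,210,70),1.47)
E
```

```text
t 19.98 pos [0.5938 0.1575 0.1112] rpy [-1.571  0.005  1.462] F [-0.   0.9 -0.2] w 0.0155
[ -3.7 222.3 129.9]
[0.596 0.145 0.07 ] -> x -1.20 y 4.13 z -0.38  rx -0.000 ry -0.008 rz -0.005
```

View pics/c14.png

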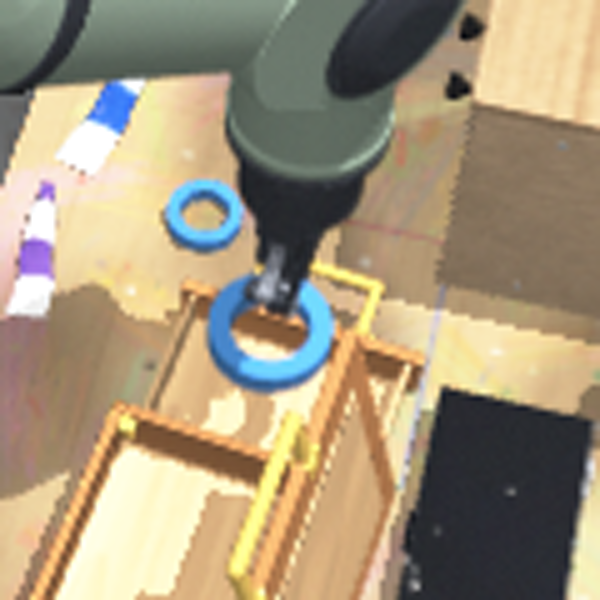

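Call:
arm_command --moves '[{"rx": 0, "ry": 0, "rz": 0, "x": -1.2, "y": 1, "z": -0.3, "gripper": -1}, {"rx": 0, "ry": 0, "rz": 0, "x": -1.2, "y": 3, "z": -0.3, "gripper": -1}, {"rx": 0, "ry": 0, "rz": 0, "x": -1.2, "y": 5, "z": -0.3, "gripper": -1}, {"rx": 0, "ry": 0, "rz": 0, "x": -1.2, "y": 7, "z": -0.3, "gripper": -1}, {"rx": 0, "ry": 0, "rz": 0, "x": -1.2, "y": 8, "z": -0.3, "gripper": -1}]'

```text
clock: 20.4
position: [0.5924, 0.1524, 0.0289]
tool_rot: [-1.568, 0.003, 1.471]
force: [-0.4, 0.5, -0.4]
grip_width: 0.0156
```

Call:
arm_command --moves '[{"rx": 0, "ry": 0, "rz": 0, "x": 0, "y": 0.5, "z": 0, "gripper": -1}, {"rx": 0, "ry": 0, "rz": 0, "x": 0, "y": 1, "z": 0, "gripper": -1}, {"rx": 0, "ry": 0, "rz": 0, "x": 0, "y": 1.2, "z": 0, "gripper": -1}]'

```text
clock: 20.65
position: [0.5937, 0.1526, 0.0194]
tool_rot: [-1.57, 0.002, 1.47]
force: [0.0, 0.1, -0.6]
grip_width: 0.0156
```

```bash
python3 - <<'E'
from plan import *
show();print(pinchl().round(1))
E
```

```text
t 20.65 pos [0.5937 0.1526 0.0194] rpy [-1.57   0.002  1.47 ] F [ 0.   0.1 -0.6] w 0.0156
[ -3.2 217.4  38.1]
```

Call:
arm_command --moves '[{"rx": 0, "ry": 0, "rz": 0, "x": -0.6, "y": 0, "z": 0, "gripper": -1}, {"rx": 0, "ry": 0, "rz": 0, "x": -0.6, "y": 0.2, "z": 0, "gripper": -1}, {"rx": 0, "ry": 0, "rz": 0, "x": -0.6, "y": 0.2, "z": 0, "gripper": -0.4}, {"rx": 0, "ry": 0, "rz": 0, "x": -0.6, "y": 0.2, "z": 0, "gripper": -0.4}, {"rx": 0, "ry": 0, "rz": 0, "x": -0.6, "y": 0.2, "z": 0, "gripper": -0.4}]'

```text
clock: 21.07
position: [0.5932, 0.1463, 0.0178]
tool_rot: [-1.57, 0.002, 1.47]
force: [-0.0, -0.7, -0.1]
grip_width: 0.0259
```

Call:
arm_command --moves '[{"rx": 0, "ry": 0, "rz": 0, "x": 0, "y": -2, "z": 0, "gripper": -0.4}, {"rx": 0, "ry": 0, "rz": 0, "x": 0, "y": -5, "z": 0, "gripper": -0.4}, {"rx": 0, "ry": 0, "rz": 0, "x": 0, "y": -8, "z": 0, "gripper": -0.4}, {"rx": 0, "ry": 0, "rz": 0, "x": 4, "y": -9, "z": 0, "gripper": -0.4}, {"rx": 0, "ry": 0, "rz": 0, "x": 8, "y": -9, "z": 0, "gripper": -0.4}]'

```text
clock: 21.48
position: [0.6033, 0.2251, 0.1106]
tool_rot: [-1.574, 0.001, 1.465]
force: [0.5, 0.5, 0.9]
grip_width: 0.0257
```

```bash
python3 - <<'E'
from tape import *
C=tape()
a=cv2.resize(C['side'][0][130:250,290:410],(600,600),interpolation=cv2.INTER_CUBIC)
cv2.imwrite('pics/c15.png',a[:,:,::-1])
show();print(pinchl().round(1)); print(ch(0,177,11))
E
```

```text
side 0.62 [330. 203. 355. 218.] mid [0.585 0.128 0.024] enc [0.605 0.068] 0.089 lsq [0.601 0.083] z 0.034
top 0.56 [300. 178. 322. 204.] mid [0.583 0.114 0.026] enc [0.586 0.115] 0.04 lsq [0.584 0.115] z 0.035
t 21.68 pos [0.6007 0.2275 0.1074] rpy [-1.57   0.002  1.472] F [-0.1 -1.1  0.2] w 0.026
[ -3.8 292.7 126.1]
[0.59284662 0.11209798 0.011     ]
```

View pics/c15.png

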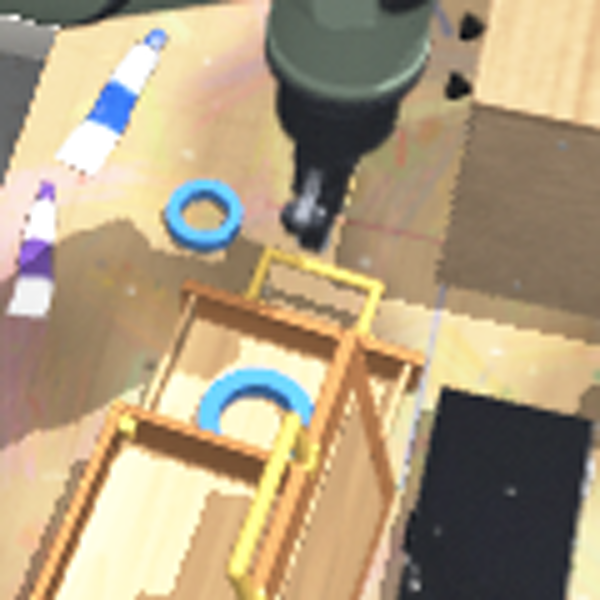

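The tape lies flat in the drawer at about (0.584, 0.115). Next I push the drawer shut with closed fingers behind the bar.

```bash
python3 - <<'E'
from plan import *
go(ch(0,330,90),1.47);go(ch(0,330,33),1.47)
print(tol([.584,.115,.011]))
E
```

```text
[0.608 0.264 0.09 ] -> x 3.74 y 1.73 z -0.39  rx -0.001 ry 0.002 rz -0.002
[0.608 0.264 0.033] -> x 3.74 y 7.43 z -0.40  rx -0.001 ry 0.002 rz -0.002
[ -9.09414385 178.99524169  11.        ]
```

Call:
arm_command --moves '[{"rx": 0, "ry": 0, "rz": 0, "x": 3.7, "y": 0, "z": -0.4, "gripper": -1}, {"rx": 0, "ry": 0, "rz": 0, "x": 3.7, "y": 1.5, "z": -0.4, "gripper": -1}, {"rx": 0, "ry": 0, "rz": 0, "x": 3.7, "y": 3.5, "z": -0.4, "gripper": -1}, {"rx": 0, "ry": 0, "rz": 0, "x": 3.7, "y": 5.5, "z": -0.4, "gripper": -1}, {"rx": 0, "ry": 0, "rz": 0, "x": 3.7, "y": 7.3, "z": -0.4, "gripper": -1}]'

```text
clock: 22.1
position: [0.6088, 0.2611, 0.0328]
tool_rot: [-1.57, 0.003, 1.469]
force: [-0.0, -0.2, -0.1]
grip_width: 0.0
```

Call:
arm_command --moves '[{"rx": 0, "ry": 0, "rz": 0, "x": 0, "y": 0, "z": 0, "gripper": -1}, {"rx": 0, "ry": 0, "rz": 0, "x": -1, "y": 0, "z": 0, "gripper": -1}, {"rx": 0, "ry": 0, "rz": 0, "x": -3, "y": 0, "z": 0, "gripper": -1}, {"rx": 0, "ry": 0, "rz": 0, "x": -5, "y": 0, "z": 0, "gripper": -1}, {"rx": 0, "ry": 0, "rz": 0, "x": -7, "y": 0, "z": 0, "gripper": -1}]'

```text
clock: 22.52
position: [0.6019, 0.1917, 0.0357]
tool_rot: [-1.571, 0.001, 1.47]
force: [0.3, 2.4, -0.6]
grip_width: 0.0002
```

```bash
python3 - <<'E'
from plan import *
from meas import *
C=clouds()
a=cv2.resize(C['side'][0][130:250,290:410],(600,600),interpolation=cv2.INTER_CUBIC)
cv2.imwrite('pics/c16.png',a[:,:,::-1])
show();print(pinchl().round(1))
for c in C:
  for p,b,P in pts('drawer_handle',c,C[c][1],.4):
    L=np.array([tol(q) for q in P]); H=L[abs(L[:,2]-46)<7]; print(c,p,b,np.percentile(H[:,1],[50,90,95,98]).round())
E
```

```text
t 22.62 pos [0.6026 0.188  0.0354] rpy [-1.571  0.004  1.466] F [ 0.3 -0.6  0.4] w -0.0001
[  2.1 253.5  54.1]
side 0.74 [320.8, 192.4, 370.9, 217.0] [197. 235. 241. 242.]
top 0.98 [296.3, 182.9, 327.3, 213.2] [187. 197. 228. 231.]
```

View pics/c16.png

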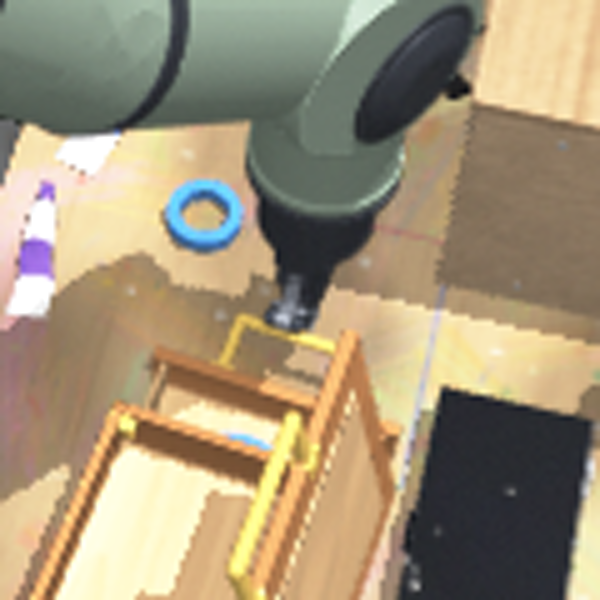

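Call:
arm_command --moves '[{"rx": 0, "ry": 0, "rz": 0, "x": -1.5, "y": 0, "z": 0, "gripper": -1}, {"rx": 0, "ry": 0, "rz": 0, "x": -3, "y": 0, "z": 0, "gripper": -1}, {"rx": 0, "ry": 0, "rz": 0, "x": -4.2, "y": 0, "z": 0, "gripper": -1}, {"rx": 0, "ry": 0, "rz": 0, "x": -5, "y": 0, "z": 0, "gripper": -1}, {"rx": 0, "ry": 0, "rz": 0, "x": -5.5, "y": 0, "z": 0, "gripper": -1}]'

```text
clock: 23.13
position: [0.5963, 0.1371, 0.0347]
tool_rot: [-1.57, 0.002, 1.469]
force: [0.1, 1.5, 2.2]
grip_width: -0.0
```

Call:
arm_command --moves '[{"rx": 0, "ry": 0, "rz": 0, "x": -0.3, "y": 0, "z": 0, "gripper": -1}, {"rx": 0, "ry": 0, "rz": 0, "x": -0.5, "y": 0, "z": 0, "gripper": -1}, {"rx": 0, "ry": 0, "rz": 0, "x": -0.7, "y": 0, "z": 0, "gripper": -1}, {"rx": 0, "ry": 0, "rz": 0, "x": -0.9, "y": 0, "z": 0, "gripper": -1}, {"rx": 0, "ry": 0, "rz": 0, "x": -0.9, "y": 0, "z": 0, "gripper": -1}]'

```text
clock: 23.55
position: [0.5952, 0.1289, 0.0344]
tool_rot: [-1.57, 0.002, 1.47]
force: [1.1, 0.8, 1.4]
grip_width: -0.0002
```

```bash
python3 - <<'E'
from plan import *
show();print(pinchl().round(1))
E
```

```text
t 23.55 pos [0.5952 0.1289 0.0344] rpy [-1.57   0.002  1.47 ] F [1.1 0.8 1.4] w -0.0002
[  0.7 194.   53.1]
```

Not at the stop yet (force 1 N); continuing in small steps.

Call:
arm_command --moves '[{"rx": 0, "ry": 0, "rz": 0, "x": -0.2, "y": 0, "z": 0, "gripper": -1}, {"rx": 0, "ry": 0, "rz": 0, "x": -0.4, "y": 0, "z": 0, "gripper": -1}, {"rx": 0, "ry": 0, "rz": 0, "x": -0.6, "y": 0, "z": 0, "gripper": -1}]'

```text
clock: 23.8
position: [0.5948, 0.126, 0.0347]
tool_rot: [-1.571, -0.003, 1.472]
force: [5.7, 23.1, -6.9]
grip_width: -0.0002
```

Call:
arm_command --moves '[{"rx": 0, "ry": 0, "rz": 0, "x": -0.1, "y": 0, "z": 0, "gripper": -1}, {"rx": 0, "ry": 0, "rz": 0, "x": -0.2, "y": 0, "z": 0, "gripper": -1}, {"rx": 0, "ry": 0, "rz": 0, "x": -0.3, "y": 0, "z": 0, "gripper": -1}]'

```text
clock: 24.05
position: [0.5947, 0.1257, 0.0349]
tool_rot: [-1.571, -0.007, 1.473]
force: [4.0, 30.2, -4.6]
grip_width: -0.0002
```

```bash
python3 - <<'E'
from plan import *
show();print(pinchl().round(1))
E
```

```text
t 24.05 pos [0.5947 0.1257 0.0349] rpy [-1.571 -0.007  1.473] F [ 4.  30.2 -4.6] w -0.0002
[  0.4 190.6  53.6]
```

The drawer is shut (30 N against the stop at local y 190.6). Backing off and checking the tubes.

Call:
arm_command --moves '[{"rx": 0, "ry": 0, "rz": 0, "x": 1.5, "y": 0, "z": 0, "gripper": -1}, {"rx": 0, "ry": 0, "rz": 0, "x": 3, "y": -2, "z": 0, "gripper": -1}, {"rx": 0, "ry": 0.12, "rz": 0, "x": 5, "y": -6, "z": 3, "gripper": -0.5}, {"rx": 0, "ry": 0.24, "rz": 0, "x": 7, "y": -9, "z": 7, "gripper": 0}, {"rx": 0, "ry": 0.36, "rz": 0, "x": 8, "y": -11, "z": 10, "gripper": 0.1}]'

```text
clock: 24.47
position: [0.5163, 0.2032, 0.1342]
tool_rot: [-1.57, 0.002, 1.103]
force: [-0.1, 1.2, 1.0]
grip_width: 0.0357
```

```bash
cat > tubes.py <<'E'
from plan import *
from meas import *
def tubes(names=('tube_purple','tube_green','tube_blue'),pm=.35):
    C=clouds()
    for n in names:
      for c in C:
        for p,b,P in pts(n,c,C[c][1],pm):
            P=P[(P[:,2]>0.005)&(P[:,2]<.09)]
            if len(P)<30: continue
            r=cv2.minAreaRect(P[:,:2].astype(np.float32)); a=np.array(r[1]); ang=r[2]+(90 if a[1]>a[0] else 0)
            print(n,c,round(p,2),np.round(b),'ctr',np.round(r[0],3),'dims',np.round(a,3),'long dir',round(ang,1),'local',tol([*r[0],P[:,2].mean()]).round(0),'z95',np.percentile(P[:,2],95).round(3))
    return C
E
python3 - <<'E'
from tubes import *
C=tubes()
for c in C: cv2.imwrite('pics/e_%s.png'%c,C[c][0][:,:,::-1])
show(); print(st()['qpos'].round(2))
for c in C:
  for p,b,P in pts('drawer_handle',c,C[c][1],.4):
    L=np.array([tol(q) for q in P]); H=L[abs(L[:,2]-46)<7]; print(c,p,b,np.percentile(H[:,1],[50,90,95,98]).round())
E
```

```text
tube_purple side 0.58 [280. 192. 372. 310.] ctr [ 0.577 -0.036] dims [0.318 0.181] long dir 84.6 local [-1. 28. 55.] z95 0.088
tube_purple top 0.67 [277. 243. 307. 252.] ctr [0.4   0.217] dims [0.021 0.09 ] long dir 98.8 local [-202.  261.   12.] z95 0.021
tube_green side 0.75 [235. 337. 260. 378.] ctr [ 0.432 -0.39 ] dims [0.108 0.026] long dir 71.4 local [-109. -339.   13.] z95 0.023
tube_green side 0.38 [326. 196. 369. 305.] ctr [ 0.629 -0.02 ] dims [0.331 0.067] long dir 86.6 local [49. 49. 54.] z95 0.08
tube_blue side 0.56 [305. 145. 317. 162.] ctr [0.42  0.343] dims [0.086 0.03 ] long dir 72.7 local [-195.  390.   10.] z95 0.018
tube_blue top 0.51 [228. 243. 269. 257.] ctr [0.423 0.367] dims [0.134 0.031] long dir 74.2 local [-195.  414.   14.] z95 0.024
t 24.87 pos [0.5177 0.2014 0.1324] rpy [-1.57   0.003  1.109] F [-0.2  0.2 -0.9] w 0.0471
[ 0.07  0.65 -0.78  1.84  0.58  0.89  0.12]
```

View pics/e_side.png

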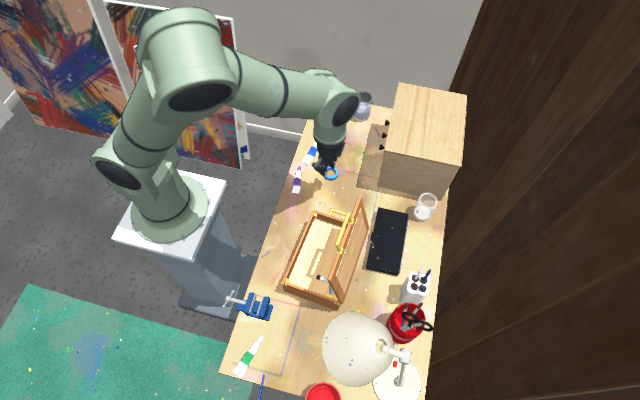

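```bash
python3 - <<'E'
from plan import *
go([.4025,.230,.10],.12)
E
```

```text
[0.402 0.23  0.1  ] -> x -2.58 y 3.28 z 11.55  rx 0.000 ry 0.989 rz -0.003
```

Call:
arm_command --moves '[{"rx": 0, "ry": 0.12, "rz": 0, "x": -0.5, "y": 0, "z": 3, "gripper": 0.15}, {"rx": 0, "ry": 0.24, "rz": 0, "x": -1, "y": 1, "z": 6, "gripper": 0.15}, {"rx": 0, "ry": 0.36, "rz": 0, "x": -2, "y": 2, "z": 9, "gripper": 0.15}, {"rx": 0, "ry": 0.48, "rz": 0, "x": -2.6, "y": 3, "z": 11.5, "gripper": 0.15}, {"rx": 0, "ry": 0.6, "rz": 0, "x": -2.6, "y": 3.3, "z": 11.5, "gripper": 0.15}]'

```text
clock: 25.38
position: [0.3985, 0.2303, 0.0993]
tool_rot: [-1.571, 0.005, 0.507]
force: [1.0, 0.8, -0.1]
grip_width: 0.0494
```

Call:
arm_command --moves '[{"rx": 0, "ry": 0.12, "rz": 0, "x": 0, "y": 1, "z": 0, "gripper": 0.15}, {"rx": 0, "ry": 0.24, "rz": 0, "x": 0, "y": 2, "z": 0, "gripper": 0.15}, {"rx": 0, "ry": 0.36, "rz": 0, "x": 0, "y": 3, "z": 0, "gripper": 0.15}, {"rx": 0, "ry": 0.389, "rz": 0, "x": 0, "y": 4, "z": 0, "gripper": 0.15}, {"rx": 0, "ry": 0.389, "rz": 0, "x": 0, "y": 4, "z": 0, "gripper": 0.15}]'

```text
clock: 25.8
position: [0.4021, 0.2296, 0.0589]
tool_rot: [-1.574, 0.004, 0.12]
force: [-0.1, -0.1, -0.2]
grip_width: 0.0488
```

```bash
python3 - <<'E'
from plan import *
im,d=shot('side'); im2,d2=shot('top')
a=cv2.resize(im[130:220,270:360],(540,540),interpolation=cv2.INTER_CUBIC)
cv2.imwrite('pics/c17.png',a[:,:,::-1])
show(); go([.4025,.230,.005],.12); print(st()['qpos'].round(2))
E
```

```text
t 25.9 pos [0.4026 0.23   0.0603] rpy [-1.573  0.002  0.123] F [ 0.5 -0.6  0.9] w 0.049
[0.402 0.23  0.005] -> x 0.01 y 5.53 z 0.01  rx 0.002 ry 0.003 rz -0.002
[-0.29  0.59 -0.46  2.12  0.51  0.54 -1.01]
```

View pics/c17.png

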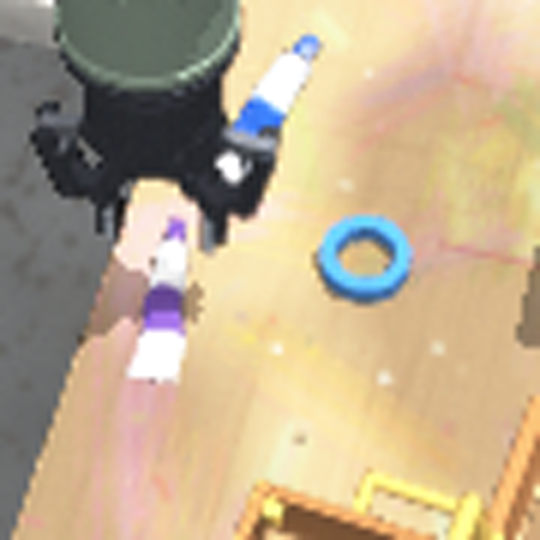

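Call:
arm_command --moves '[{"rx": 0, "ry": 0, "rz": 0, "x": 0, "y": 1.5, "z": 0, "gripper": 0.15}, {"rx": 0, "ry": 0, "rz": 0, "x": 0, "y": 3, "z": 0, "gripper": 0.15}, {"rx": 0, "ry": 0, "rz": 0, "x": 0, "y": 4.5, "z": 0, "gripper": 0.15}, {"rx": 0, "ry": 0, "rz": 0, "x": 0, "y": 5.4, "z": 0, "gripper": 0.15}, {"rx": 0, "ry": 0, "rz": 0, "x": 0, "y": 5.4, "z": 0, "gripper": -0.2}]' --squeeze 40

```text
clock: 26.32
position: [0.4022, 0.2297, 0.0055]
tool_rot: [-1.573, 0.003, 0.122]
force: [-1.1, 0.5, -1.0]
grip_width: 0.0383
```

Call:
arm_command --moves '[{"rx": 0, "ry": 0, "rz": 0, "x": 0, "y": 0, "z": 0, "gripper": -0.6}, {"rx": 0, "ry": 0, "rz": 0, "x": 0, "y": 0, "z": 0, "gripper": -1}, {"rx": 0, "ry": 0, "rz": 0, "x": 0, "y": 0, "z": 0, "gripper": -1}, {"rx": 0, "ry": 0, "rz": 0, "x": 0, "y": 0, "z": 0, "gripper": -1}]'

```text
clock: 26.65
position: [0.4031, 0.2301, 0.0071]
tool_rot: [-1.572, 0.0, 0.121]
force: [-0.1, -0.6, -0.5]
grip_width: 0.0216
```

Call:
arm_command --moves '[{"rx": 0, "ry": 0, "rz": 0, "x": 0, "y": -2, "z": 0, "gripper": -1}, {"rx": 0, "ry": 0, "rz": 0, "x": 0, "y": -5, "z": 0, "gripper": -1}, {"rx": 0, "ry": -0.12, "rz": 0, "x": 0, "y": -9, "z": 0, "gripper": -1}, {"rx": 0, "ry": -0.24, "rz": 0, "x": 1, "y": -13, "z": -1, "gripper": -1}, {"rx": 0, "ry": -0.36, "rz": 0, "x": 3, "y": -15, "z": -4, "gripper": -1}]'

```text
clock: 27.07
position: [0.432, 0.2035, 0.1555]
tool_rot: [-1.571, -0.003, 0.465]
force: [1.3, 0.9, 0.0]
grip_width: 0.0217
```

```bash
python3 - <<'E'
from plan import *
im,d=shot('side'); im2,d2=shot('top')
a=cv2.resize(im[130:250,270:390],(540,540),interpolation=cv2.INTER_CUBIC)
cv2.imwrite('pics/c18.png',a[:,:,::-1])
show(); go(ch(-38,68,150),1.47); print(st()['qpos'].round(2))
E
```

```text
t 27.17 pos [0.436  0.1976 0.1542] rpy [-1.574 -0.003  0.456] F [ 0.2  0.7 -1.7] w 0.0216
[0.544 0.007 0.15 ] -> x 1.33 y 0.49 z -21.82  rx 0.004 ry -1.014 rz 0.001
[-0.03  0.47 -0.67  2.03  0.42  0.78 -0.5 ]
```

View pics/c18.png

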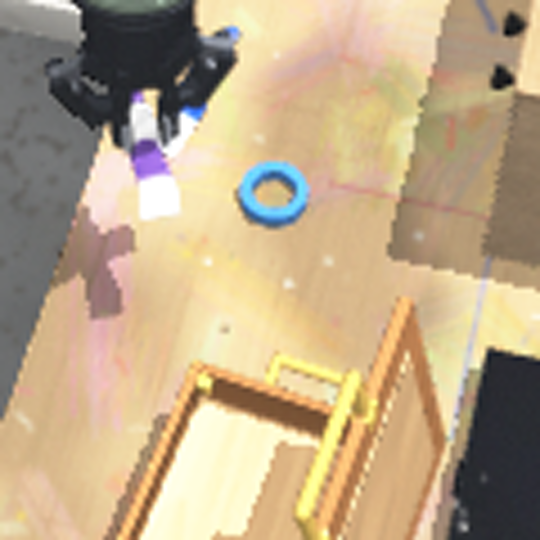

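Call:
arm_command --moves '[{"rx": 0, "ry": -0.12, "rz": 0, "x": 0, "y": 0, "z": -3, "gripper": -1}, {"rx": 0, "ry": -0.24, "rz": 0, "x": 0.3, "y": 0, "z": -6.5, "gripper": -1}, {"rx": 0, "ry": -0.36, "rz": 0, "x": 0.6, "y": 0, "z": -10, "gripper": -1}, {"rx": 0, "ry": -0.48, "rz": 0, "x": 1, "y": 0, "z": -14, "gripper": -1}, {"rx": 0, "ry": -0.6, "rz": 0, "x": 1.3, "y": 0, "z": -17.5, "gripper": -1}]'

```text
clock: 27.58
position: [0.5211, 0.0477, 0.1515]
tool_rot: [-1.571, 0.002, 1.057]
force: [1.0, 0.4, -0.4]
grip_width: 0.0218
```

```bash
python3 - <<'E'
from plan import *
show(); go(ch(-38,68,140),1.47); print(st()['qpos'].round(2))
E
```

```text
t 27.58 pos [0.5211 0.0477 0.1515] rpy [-1.571  0.002  1.057] F [ 1.   0.4 -0.4] w 0.0218
[0.544 0.007 0.14 ] -> x -2.37 y 1.16 z -3.98  rx 0.000 ry -0.413 rz -0.002
[ 0.37  0.58 -0.79  1.91  0.53  0.87  0.36]
```

Call:
arm_command --moves '[{"rx": 0, "ry": -0.12, "rz": 0, "x": -0.8, "y": 0, "z": -1.5, "gripper": -1}, {"rx": 0, "ry": -0.24, "rz": 0, "x": -1.6, "y": 0, "z": -3, "gripper": -1}, {"rx": 0, "ry": -0.36, "rz": 0, "x": -2.4, "y": 0.5, "z": -4, "gripper": -1}, {"rx": 0, "ry": -0.413, "rz": 0, "x": -2.4, "y": 1.2, "z": -4, "gripper": -1}, {"rx": 0, "ry": -0.413, "rz": 0, "x": -2.4, "y": 1.2, "z": -4, "gripper": -1}]'

```text
clock: 28.0
position: [0.5426, 0.008, 0.1382]
tool_rot: [-1.568, 0.002, 1.466]
force: [-0.1, 0.5, -0.6]
grip_width: 0.0217
```

```bash
python3 - <<'E'
from plan import *
im,d=shot('side'); im2,d2=shot('top')
a=cv2.resize(im[160:310,260:410],(600,600),interpolation=cv2.INTER_CUBIC)
cv2.imwrite('pics/c19.png',a[:,:,::-1])
show(); print(pinchl().round(1)); go(ch(-38,68,60),1.47); print(st()['qpos'].round(2))
E
```

```text
t 28.1 pos [0.5428 0.0093 0.1394] rpy [-1.569  0.002  1.462] F [0.5 0.3 0.3] w 0.0215
[-39.4  69.8 158.1]
[0.544 0.007 0.06 ] -> x -0.16 y 7.94 z -0.15  rx -0.001 ry -0.008 rz -0.002
[ 0.48  0.65 -0.86  1.87  0.62  0.92  0.78]
```

View pics/c19.png

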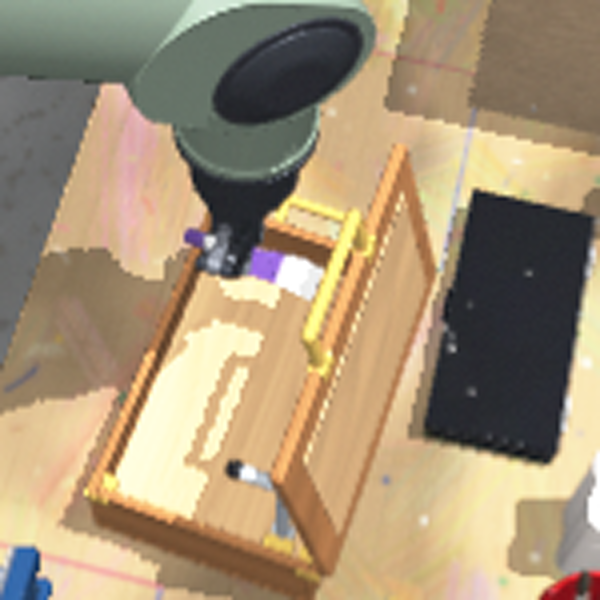

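Call:
arm_command --moves '[{"rx": 0, "ry": -0.008, "rz": 0, "x": -0.2, "y": 1, "z": -1.1, "gripper": -1}, {"rx": 0, "ry": -0.008, "rz": 0, "x": -0.2, "y": 2.5, "z": -1.1, "gripper": -1}, {"rx": 0, "ry": -0.008, "rz": 0, "x": -0.2, "y": 4.5, "z": -1.1, "gripper": -1}, {"rx": 0, "ry": -0.008, "rz": 0, "x": -0.2, "y": 6, "z": -1.1, "gripper": -1}, {"rx": 0, "ry": -0.008, "rz": 0, "x": -0.2, "y": 7, "z": -1.1, "gripper": -1}]'

```text
clock: 28.52
position: [0.5528, 0.0062, 0.0675]
tool_rot: [-1.568, 0.002, 1.472]
force: [-0.4, 0.1, -0.6]
grip_width: 0.0217
```

Call:
arm_command --moves '[{"rx": 0, "ry": 0, "rz": 0, "x": 0, "y": 0.5, "z": 0, "gripper": -1}, {"rx": 0, "ry": 0, "rz": 0, "x": 0, "y": 1, "z": 0, "gripper": -1}, {"rx": 0, "ry": 0, "rz": 0, "x": 0, "y": 1, "z": 0, "gripper": -1}]'

```text
clock: 28.77
position: [0.5536, 0.0059, 0.0588]
tool_rot: [-1.569, 0.002, 1.473]
force: [0.4, 0.3, 1.1]
grip_width: 0.0217
```

```bash
python3 - <<'E'
from plan import *
show(); print(pinchl().round(1))
E
```

```text
t 28.77 pos [0.5536 0.0059 0.0588] rpy [-1.569  0.002  1.473] F [0.4 0.3 1.1] w 0.0217
[-28.3  67.4  77.5]
```

Release and lift, then head for the blue tube.

Call:
arm_command --moves '[{"rx": 0, "ry": 0, "rz": 0, "x": 0, "y": 0.1, "z": 0, "gripper": -0.6}, {"rx": 0, "ry": 0, "rz": 0, "x": 0, "y": 0.1, "z": 0, "gripper": -0.1}, {"rx": 0, "ry": 0, "rz": 0, "x": 0, "y": 0.1, "z": 0, "gripper": -0.1}, {"rx": 0, "ry": 0, "rz": 0, "x": 0, "y": -3, "z": 0.5, "gripper": -0.1}, {"rx": 0, "ry": 0, "rz": 0, "x": 0, "y": -7, "z": 1, "gripper": -0.1}]'

```text
clock: 29.18
position: [0.5424, 0.007, 0.1284]
tool_rot: [-1.566, 0.002, 1.473]
force: [0.7, -0.7, 1.1]
grip_width: 0.0384
```

Call:
arm_command --moves '[{"rx": 0, "ry": 0.12, "rz": 0, "x": 3, "y": -3, "z": 1, "gripper": 0.2}, {"rx": 0, "ry": 0.24, "rz": 0, "x": 7, "y": -3, "z": 3, "gripper": 0.2}, {"rx": 0, "ry": 0.36, "rz": 0, "x": 10.5, "y": -3, "z": 5, "gripper": 0.2}, {"rx": 0, "ry": 0.48, "rz": 0, "x": 14, "y": -3, "z": 7, "gripper": 0.2}, {"rx": 0, "ry": 0.6, "rz": 0, "x": 17.5, "y": -3, "z": 9, "gripper": 0.2}]'

```text
clock: 29.6
position: [0.4754, 0.1814, 0.1598]
tool_rot: [-1.572, 0.001, 0.883]
force: [0.5, -0.7, -0.2]
grip_width: 0.0511
```

```bash
python3 - <<'E'
from tubes import *
C=tubes()
a=cv2.resize(C['side'][0][100:310,240:450],(600,600),interpolation=cv2.INTER_CUBIC)
cv2.imwrite('pics/c20.png',a[:,:,::-1])
show(); print(st()['qpos'].round(2))
E
```

```text
tube_purple side 0.65 [310. 228. 337. 242.] ctr [0.553 0.01 ] dims [0.03  0.083] long dir 170.6 local [-29.  71.  60.] z95 0.07
tube_purple top 0.65 [324. 141. 412. 195.] ctr [ 0.633 -0.072] dims [0.276 0.163] long dir 74.4 local [59. -2. 56.] z95 0.087
tube_green side 0.63 [235. 339. 261. 377.] ctr [ 0.431 -0.393] dims [0.116 0.025] long dir 72.1 local [-110. -342.   14.] z95 0.024
tube_blue top 0.71 [227. 246. 265. 254.] ctr [0.423 0.368] dims [0.13  0.029] long dir 75.0 local [-194.  415.   14.] z95 0.024
t 30.0 pos [0.4766 0.1787 0.159 ] rpy [-1.571  0.002  0.889] F [ 0.4 -0.6 -0.1] w 0.0513
[ 0.09  0.54 -0.77  1.94  0.49  0.86 -0.04]
```

View pics/c20.png

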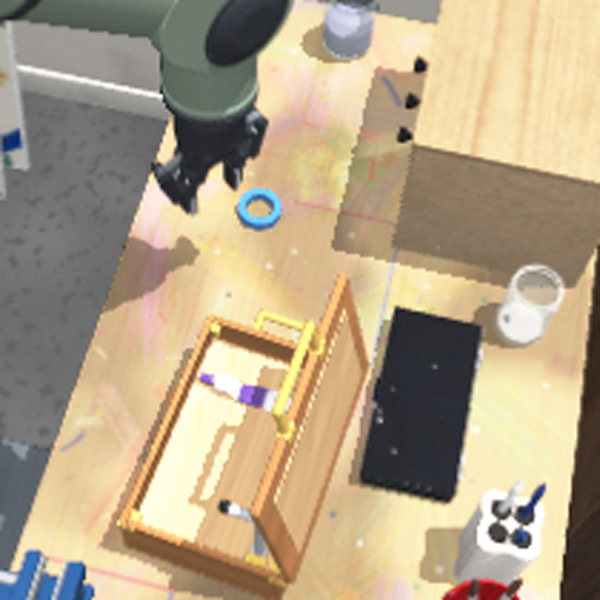

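```bash
python3 - <<'E'
from plan import *
go([.4256,.3757,.08],-.26)
E
```

```text
[0.426 0.376 0.08 ] -> x 12.09 y 7.86 z 16.38  rx 0.002 ry 1.149 rz -0.002
```

Call:
arm_command --moves '[{"rx": 0, "ry": 0.12, "rz": 0, "x": 2.2, "y": 0, "z": 3, "gripper": 0.25}, {"rx": 0, "ry": 0.24, "rz": 0, "x": 4.4, "y": 0, "z": 6, "gripper": 0.25}, {"rx": 0, "ry": 0.36, "rz": 0, "x": 6.6, "y": 1, "z": 9, "gripper": 0.25}, {"rx": 0, "ry": 0.48, "rz": 0, "x": 8.8, "y": 2, "z": 12, "gripper": 0.25}, {"rx": 0, "ry": 0.6, "rz": 0, "x": 11, "y": 3, "z": 15, "gripper": 0.25}]'

```text
clock: 30.42
position: [0.4291, 0.3604, 0.1283]
tool_rot: [-1.573, 0.001, 0.282]
force: [1.0, 0.4, -0.3]
grip_width: 0.0531
```

Call:
arm_command --moves '[{"rx": 0, "ry": 0.12, "rz": 0, "x": 0, "y": 1, "z": 0, "gripper": 0.25}, {"rx": 0, "ry": 0.24, "rz": 0, "x": 0, "y": 2, "z": 0, "gripper": 0.25}, {"rx": 0, "ry": 0.36, "rz": 0, "x": 0, "y": 3, "z": 0, "gripper": 0.25}, {"rx": 0, "ry": 0.48, "rz": 0, "x": 0, "y": 4, "z": 0, "gripper": 0.25}, {"rx": 0, "ry": 0.549, "rz": 0, "x": 0, "y": 4.8, "z": 0, "gripper": 0.25}]'

```text
clock: 30.83
position: [0.4293, 0.3588, 0.0799]
tool_rot: [-1.574, 0.001, -0.267]
force: [-0.7, -0.5, 0.0]
grip_width: 0.0537
```

```bash
python3 - <<'E'
from tubes import *
C=tubes(('tube_blue',))
a=cv2.resize(C['side'][0][90:190,280:380],(600,600),interpolation=cv2.INTER_CUBIC)
cv2.imwrite('pics/c21.png',a[:,:,::-1])
show(); print(st()['qpos'].round(2)); go([.4256,.3757,.007],-.26)
E
```

```text
tube_blue side 0.73 [306. 138. 320. 166.] ctr [0.422 0.358] dims [0.111 0.029] long dir 76.2 local [-195.  404.   13.] z95 0.023
tube_blue side 0.66 [281. 194. 372. 309.] ctr [ 0.574 -0.04 ] dims [0.31  0.181] long dir 85.1 local [-3. 23. 55.] z95 0.088
tube_blue top 0.35 [310. 169. 327. 191.] ctr [0.617 0.085] dims [0.049 0.088] long dir 172.8 local [ 27. 153.  46.] z95 0.05
t 31.03 pos [0.4291 0.3593 0.0809] rpy [-1.573e+00  1.000e-03 -2.570e-01] F [-0.5 -0.5  0. ] w 0.0536
[-0.51  0.65 -0.41  1.87  0.39  0.7  -1.4 ]
[0.426 0.376 0.007] -> x -0.75 y 7.38 z 1.51  rx 0.002 ry 0.003 rz -0.001
```

View pics/c21.png

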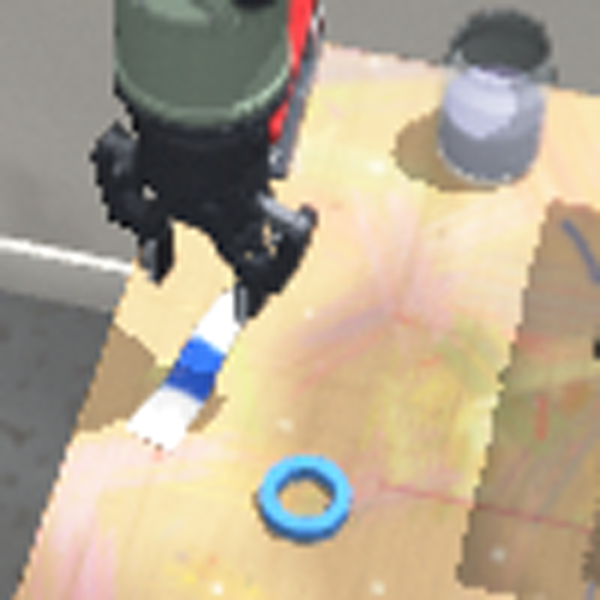

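Call:
arm_command --moves '[{"rx": 0, "ry": 0, "rz": 0, "x": -0.7, "y": 1, "z": 1.5, "gripper": 0.25}, {"rx": 0, "ry": 0, "rz": 0, "x": -0.7, "y": 3, "z": 1.5, "gripper": 0.25}, {"rx": 0, "ry": 0, "rz": 0, "x": -0.7, "y": 5, "z": 1.5, "gripper": 0.25}, {"rx": 0, "ry": 0, "rz": 0, "x": -0.7, "y": 6.5, "z": 1.5, "gripper": 0.25}, {"rx": 0, "ry": 0, "rz": 0, "x": -0.7, "y": 7.3, "z": 1.5, "gripper": 0.25}]'

```text
clock: 31.45
position: [0.4257, 0.3754, 0.0066]
tool_rot: [-1.574, 0.001, -0.257]
force: [0.3, 0.2, 0.3]
grip_width: 0.0531
```

Call:
arm_command --moves '[{"rx": 0, "ry": 0, "rz": 0, "x": 0, "y": 0, "z": 0, "gripper": -0.3}, {"rx": 0, "ry": 0, "rz": 0, "x": 0, "y": 0, "z": 0, "gripper": -0.8}, {"rx": 0, "ry": 0, "rz": 0, "x": 0, "y": 0, "z": 0, "gripper": -1}, {"rx": 0, "ry": 0, "rz": 0, "x": 0, "y": 0, "z": 0, "gripper": -1}, {"rx": 0, "ry": 0, "rz": 0, "x": 0, "y": 0, "z": 0, "gripper": -1}]'

```text
clock: 31.87
position: [0.4262, 0.3762, 0.0086]
tool_rot: [-1.572, -0.0, -0.259]
force: [0.2, -0.2, 4.2]
grip_width: 0.0254
```

Call:
arm_command --moves '[{"rx": 0, "ry": 0, "rz": 0, "x": 0, "y": -2, "z": 0, "gripper": -1}, {"rx": 0, "ry": 0, "rz": 0, "x": 0, "y": -5, "z": 0, "gripper": -1}, {"rx": 0, "ry": -0.12, "rz": 0, "x": 0, "y": -9, "z": 0, "gripper": -1}, {"rx": 0, "ry": -0.24, "rz": 0, "x": 1, "y": -13, "z": -2, "gripper": -1}, {"rx": 0, "ry": -0.36, "rz": 0, "x": 2, "y": -15, "z": -5, "gripper": -1}]'

```text
clock: 32.28
position: [0.4325, 0.3256, 0.1615]
tool_rot: [-1.569, -0.002, 0.111]
force: [1.1, -1.0, 0.4]
grip_width: 0.026
```

```bash
python3 - <<'E'
from plan import *
im,d=shot('side'); im2,d2=shot('top')
a=cv2.resize(im[90:210,270:390],(540,540),interpolation=cv2.INTER_CUBIC)
cv2.imwrite('pics/c22.png',a[:,:,::-1])
show(); go(ch(-25,8,150),1.47); print(st()['qpos'].round(2))
E
```

```text
t 32.38 pos [0.4354 0.3184 0.1615] rpy [-1.573 -0.004  0.103] F [ 1.4  0.4 -1. ] w 0.0256
[ 0.551 -0.054  0.15 ] -> x 7.67 y 1.27 z -38.18  rx 0.005 ry -1.367 rz 0.002
[-0.32  0.53 -0.57  1.87  0.38  0.85 -0.99]
```

View pics/c22.png

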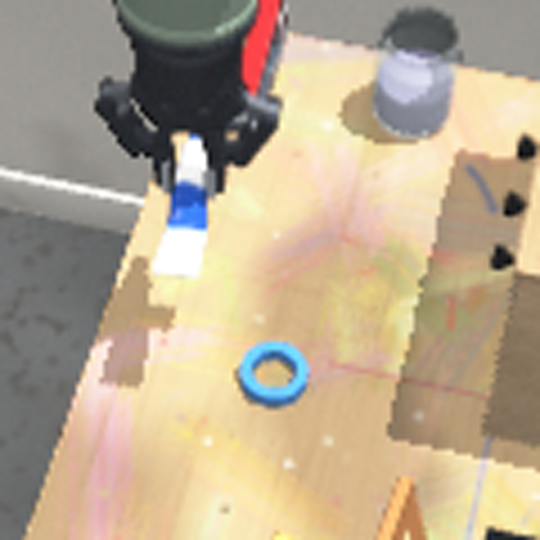

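Call:
arm_command --moves '[{"rx": 0, "ry": -0.12, "rz": 0, "x": 0.7, "y": 0, "z": -3.8, "gripper": -1}, {"rx": 0, "ry": -0.24, "rz": 0, "x": 1.4, "y": 0, "z": -7.6, "gripper": -1}, {"rx": 0, "ry": -0.36, "rz": 0, "x": 2.2, "y": 0, "z": -11.4, "gripper": -1}, {"rx": 0, "ry": -0.48, "rz": 0, "x": 3, "y": 0, "z": -15.2, "gripper": -1}, {"rx": 0, "ry": -0.6, "rz": 0, "x": 4, "y": 0, "z": -19, "gripper": -1}]'

```text
clock: 32.8
position: [0.4907, 0.1382, 0.1584]
tool_rot: [-1.572, 0.002, 0.699]
force: [0.8, 0.2, -0.5]
grip_width: 0.0259
```

```bash
python3 - <<'E'
from plan import *
show(); go(ch(-19,8,145),1.47); print(st()['qpos'].round(2))
E
```

```text
t 32.8 pos [0.4907 0.1382 0.1584] rpy [-1.572  0.002  0.699] F [ 0.8  0.2 -0.5] w 0.0259
[ 0.557 -0.054  0.145] -> x -7.31 y 1.38 z -18.98  rx 0.001 ry -0.771 rz -0.002
[ 0.14  0.52 -0.71  1.94  0.46  0.84 -0.12]
```

Call:
arm_command --moves '[{"rx": 0, "ry": -0.12, "rz": 0, "x": -1.4, "y": 0, "z": -3.8, "gripper": -1}, {"rx": 0, "ry": -0.24, "rz": 0, "x": -2.8, "y": 0, "z": -7.6, "gripper": -1}, {"rx": 0, "ry": -0.36, "rz": 0, "x": -4.3, "y": 0, "z": -11.4, "gripper": -1}, {"rx": 0, "ry": -0.48, "rz": 0, "x": -5.8, "y": 0.5, "z": -15.2, "gripper": -1}, {"rx": 0, "ry": -0.6, "rz": 0, "x": -7.3, "y": 1, "z": -19, "gripper": -1}]'

```text
clock: 33.22
position: [0.5542, -0.0479, 0.1497]
tool_rot: [-1.571, 0.002, 1.289]
force: [1.8, 0.4, -0.2]
grip_width: 0.0259
```

Call:
arm_command --moves '[{"rx": 0, "ry": -0.12, "rz": 0, "x": 0, "y": 0, "z": 0, "gripper": -1}, {"rx": 0, "ry": -0.171, "rz": 0, "x": 0, "y": 0, "z": 0, "gripper": -1}, {"rx": 0, "ry": -0.171, "rz": 0, "x": 0, "y": 0, "z": 0, "gripper": -1}]'

```text
clock: 33.47
position: [0.5536, -0.0466, 0.1491]
tool_rot: [-1.569, 0.002, 1.455]
force: [-0.3, -0.4, -0.9]
grip_width: 0.0256
```

```bash
python3 - <<'E'
from plan import *
im,d=shot('side'); im2,d2=shot('top')
a=cv2.resize(im[160:310,260:410],(600,600),interpolation=cv2.INTER_CUBIC)
cv2.imwrite('pics/c23.png',a[:,:,::-1])
show(); print(pinchl().round(1)); go(ch(-19,8,60),1.47); print(st()['qpos'].round(2))
E
```

```text
t 33.57 pos [ 0.5536 -0.0457  0.1493] rpy [-1.57   0.002  1.452] F [ 0.3  0.2 -0.3] w 0.0262
[-23.1  16.1 168. ]
[ 0.557 -0.054  0.06 ] -> x -0.78 y 8.94 z -0.43  rx -0.001 ry -0.018 rz -0.002
[ 0.57  0.65 -0.86  1.83  0.6   0.94  0.9 ]
```

View pics/c23.png

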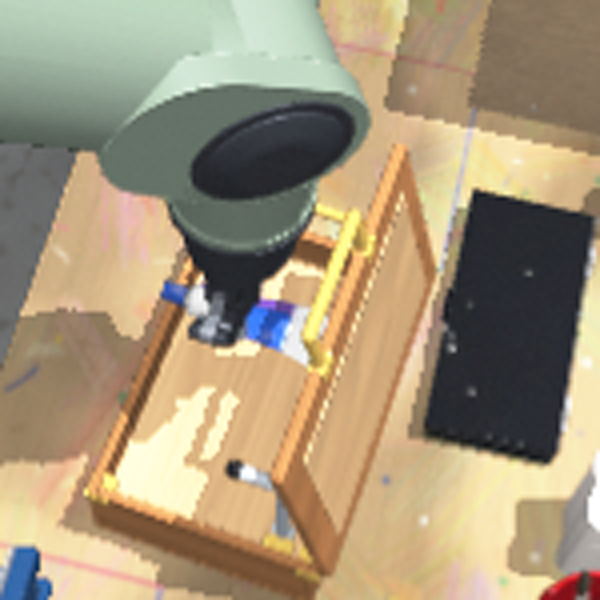

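```bash
python3 - <<'E'
from plan import *
from meas import *
C=clouds()
im,W=C['side']
hsv=cv2.cvtColor(im,cv2.COLOR_RGB2HSV)
L=((W-[C0[0],C0[1],0]).reshape(-1,3)); c,s=np.cos(YAW),np.sin(YAW)
lx=(c*L[:,0]+s*L[:,1]).reshape(400,640)*1000; ly=(-s*L[:,0]+c*L[:,1]).reshape(400,640)*1000; lz=W[...,2]*1000
M=(abs(ly-14)<25)&(lz>125)&(lz<185)&(abs(lx)<140)
sel=M&(lz<178)
print(np.percentile(lx[sel],[1,5,50,95,99]), np.percentile(ly[sel],[2,50,98]))
bl=M&(hsv[...,0]>100)&(hsv[...,0]<130)&(hsv[...,1]>120); print('blue lx',np.percentile(lx[bl],[2,25,50,75,98]),np.percentile(lz[bl],[2,50,98]))
E
```

```text
[-80.25934655 -72.61105711   7.44220673  92.59508526  94.76699669] [-6.45558913 14.65414593 36.78384318]
blue lx [-79.66782778 -13.4842636   -4.57517578   3.44343611  10.23427024] [144.50780868 150.66445358 161.5363636 ]
```

Call:
arm_command --moves '[{"rx": 0, "ry": -0.018, "rz": 0, "x": -0.8, "y": 1, "z": -0.5, "gripper": -1}, {"rx": 0, "ry": -0.018, "rz": 0, "x": -0.8, "y": 3, "z": -0.5, "gripper": -1}, {"rx": 0, "ry": -0.018, "rz": 0, "x": -0.8, "y": 5, "z": -0.5, "gripper": -1}, {"rx": 0, "ry": -0.018, "rz": 0, "x": -0.8, "y": 6.8, "z": -0.5, "gripper": -1}, {"rx": 0, "ry": -0.018, "rz": 0, "x": -0.8, "y": 8, "z": -0.5, "gripper": -1}]'

```text
clock: 34.08
position: [0.5571, -0.0549, 0.067]
tool_rot: [-1.568, 0.002, 1.472]
force: [-0.7, 0.1, 0.3]
grip_width: 0.0261
```

Call:
arm_command --moves '[{"rx": 0, "ry": 0, "rz": 0, "x": 0, "y": 0.4, "z": 0, "gripper": -1}, {"rx": 0, "ry": 0, "rz": 0, "x": 0, "y": 0.9, "z": 0, "gripper": -1}, {"rx": 0, "ry": 0, "rz": 0, "x": 0, "y": 0.9, "z": 0, "gripper": -1}]'

```text
clock: 34.33
position: [0.5576, -0.0545, 0.0599]
tool_rot: [-1.57, 0.002, 1.472]
force: [-0.1, -0.1, -1.2]
grip_width: 0.0255
```

```bash
python3 - <<'E'
from plan import *
show(); print(pinchl().round(1))
E
```

```text
t 34.33 pos [ 0.5576 -0.0545  0.0599] rpy [-1.57   0.002  1.472] F [-0.1 -0.1 -1.2] w 0.0255
[-18.2   7.7  78.6]
```

Call:
arm_command --moves '[{"rx": 0, "ry": 0, "rz": 0, "x": 0, "y": 0.1, "z": 0, "gripper": -0.5}, {"rx": 0, "ry": 0, "rz": 0, "x": 0, "y": 0.1, "z": 0, "gripper": -0.1}, {"rx": 0, "ry": 0, "rz": 0, "x": 0, "y": 0.1, "z": 0, "gripper": -0.1}, {"rx": 0, "ry": 0, "rz": 0, "x": 0, "y": -3, "z": 1, "gripper": -0.1}, {"rx": 0, "ry": 0, "rz": 0, "x": 0, "y": -7, "z": 2, "gripper": -0.1}]'

```text
clock: 34.75
position: [0.5363, -0.0522, 0.1293]
tool_rot: [-1.566, 0.001, 1.472]
force: [-0.1, -0.5, 1.5]
grip_width: 0.0382
```

Call:
arm_command --moves '[{"rx": 0, "ry": 0.12, "rz": 0, "x": -1, "y": -3, "z": 2.5, "gripper": 0.2}, {"rx": 0, "ry": 0.24, "rz": 0, "x": -3, "y": -6, "z": 5, "gripper": 0.2}, {"rx": 0, "ry": 0.36, "rz": 0, "x": -6, "y": -7, "z": 7.5, "gripper": 0.2}, {"rx": 0, "ry": 0.48, "rz": 0, "x": -9.5, "y": -7, "z": 9, "gripper": 0.2}, {"rx": 0, "ry": 0.6, "rz": 0, "x": -13, "y": -7, "z": 10, "gripper": 0.2}]'

```text
clock: 35.17
position: [0.424, -0.1731, 0.2021]
tool_rot: [-1.574, 0.003, 0.867]
force: [1.8, -1.1, 0.3]
grip_width: 0.0513
```

```bash
python3 - <<'E'
from tubes import *
C=tubes()
a=cv2.resize(C['side'][0][180:390,220:430],(600,600),interpolation=cv2.INTER_CUBIC)
cv2.imwrite('pics/c24.png',a[:,:,::-1])
show(); print(st()['qpos'].round(2)); go([.430+.003,-.392+.0095,.13],-.283)
E
```

```text
tube_purple side 0.67 [308. 229. 336. 248.] ctr [0.552 0.008] dims [0.03  0.087] long dir 177.8 local [-30.  70.  60.] z95 0.07
tube_purple top 0.67 [340. 180. 352. 207.] ctr [0.561 0.004] dims [0.028 0.098] long dir 177.1 local [-21.  66.  58.] z95 0.069
tube_green side 0.7 [236. 340. 261. 375.] ctr [ 0.431 -0.393] dims [0.114 0.028] long dir 73.0 local [-110. -342.   13.] z95 0.022
tube_blue side 0.8 [303. 246. 336. 262.] ctr [ 0.553 -0.052] dims [0.035 0.106] long dir 177.7 local [-23.   9.  63.] z95 0.073
tube_blue top 0.61 [355. 170. 367. 205.] ctr [ 0.57  -0.053] dims [0.037 0.135] long dir 171.5 local [-6. 10. 60.] z95 0.073
t 35.57 pos [ 0.426  -0.1708  0.2007] rpy [-1.571  0.002  0.875] F [0.6 0.5 0.5] w 0.0513
[ 0.9   0.4  -0.82  2.02  0.38  0.88  0.75]
[ 0.433 -0.382  0.13 ] -> x -15.78 y 7.10 z -14.11  rx 0.001 ry 1.158 rz -0.001
```

View pics/c24.png

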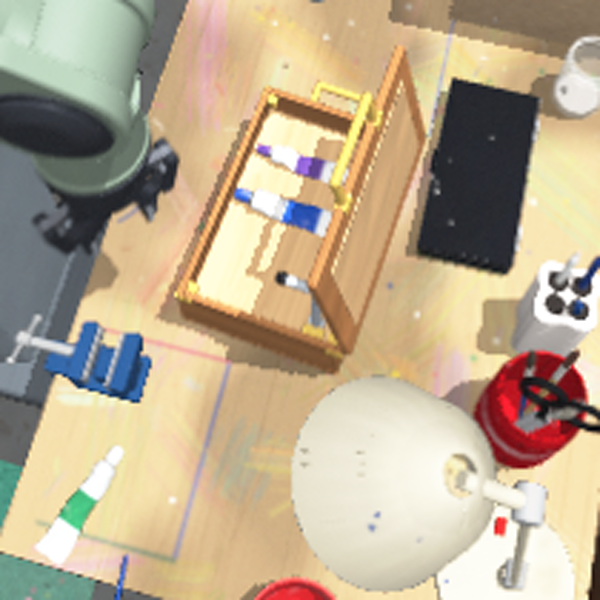

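Call:
arm_command --moves '[{"rx": 0, "ry": 0.12, "rz": 0, "x": -3, "y": 0, "z": -2.8, "gripper": 0.2}, {"rx": 0, "ry": 0.24, "rz": 0, "x": -6, "y": 0, "z": -5.6, "gripper": 0.2}, {"rx": 0, "ry": 0.36, "rz": 0, "x": -9, "y": 0, "z": -8.4, "gripper": 0.2}, {"rx": 0, "ry": 0.48, "rz": 0, "x": -12, "y": 0, "z": -11.2, "gripper": 0.2}, {"rx": 0, "ry": 0.6, "rz": 0, "x": -15, "y": 1, "z": -13.5, "gripper": 0.2}]'

```text
clock: 35.98
position: [0.4338, -0.3755, 0.1921]
tool_rot: [-1.574, 0.0, 0.268]
force: [1.0, -0.1, 0.3]
grip_width: 0.0513
```

```bash
python3 - <<'E'
from plan import *
show(); print(st()['qpos'].round(2)); go([.4315,-.387,.09],-.283)
E
```

```text
t 35.98 pos [ 0.4338 -0.3755  0.1921] rpy [-1.574  0.     0.268] F [ 1.  -0.1  0.3] w 0.0513
[ 1.02  0.54 -0.58  1.76  0.36  0.95  0.56]
[ 0.432 -0.387  0.09 ] -> x -0.53 y 10.21 z -1.01  rx 0.003 ry 0.551 rz 0.001
```

Call:
arm_command --moves '[{"rx": 0, "ry": 0.12, "rz": 0, "x": -0.5, "y": 1, "z": -1, "gripper": 0.2}, {"rx": 0, "ry": 0.24, "rz": 0, "x": -0.5, "y": 3, "z": -1, "gripper": 0.2}, {"rx": 0, "ry": 0.36, "rz": 0, "x": -0.5, "y": 6, "z": -1, "gripper": 0.2}, {"rx": 0, "ry": 0.48, "rz": 0, "x": -0.5, "y": 8.5, "z": -1, "gripper": 0.2}, {"rx": 0, "ry": 0.551, "rz": 0, "x": -0.5, "y": 10.2, "z": -1, "gripper": 0.2}]'

```text
clock: 36.4
position: [0.4302, -0.3833, 0.0866]
tool_rot: [-1.572, 0.003, -0.284]
force: [-0.2, 0.1, -0.0]
grip_width: 0.0512
```

```bash
python3 - <<'E'
from plan import *
im,d=shot('side'); im2,d2=shot('top')
a=cv2.resize(im[280:400,200:320],(600,600),interpolation=cv2.INTER_CUBIC)
b=cv2.resize(im2[170:250,410:530],(780,520),interpolation=cv2.INTER_CUBIC)
cv2.imwrite('pics/c25.png',a[:,:,::-1]);cv2.imwrite('pics/c26.png',b[:,:,::-1])
show(); go([.4315,-.387,.006],-.283)
E
```

```text
t 36.5 pos [ 0.4298 -0.3827  0.0865] rpy [-1.571  0.005 -0.278] F [-0.2  0.4 -0.3] w 0.0515
[ 0.432 -0.387  0.006] -> x 0.31 y 8.05 z -0.37  rx 0.000 ry 0.005 rz -0.005
```

View pics/c25.png

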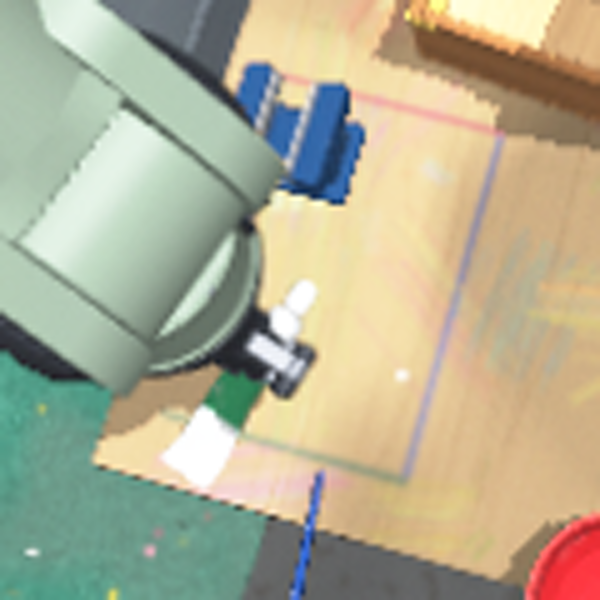

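Call:
arm_command --moves '[{"rx": 0, "ry": 0, "rz": 0, "x": 0.2, "y": 2, "z": -0.3, "gripper": 0.2}, {"rx": 0, "ry": 0, "rz": 0, "x": 0.2, "y": 4, "z": -0.3, "gripper": 0.2}, {"rx": 0, "ry": 0, "rz": 0, "x": 0.2, "y": 6, "z": -0.3, "gripper": 0.2}, {"rx": 0, "ry": 0, "rz": 0, "x": 0.2, "y": 7.3, "z": -0.3, "gripper": 0.2}, {"rx": 0, "ry": 0, "rz": 0, "x": 0.2, "y": 8, "z": -0.3, "gripper": 0.2}]'

```text
clock: 36.92
position: [0.4314, -0.3877, 0.0083]
tool_rot: [-1.572, 0.001, -0.276]
force: [-0.3, 0.8, 0.3]
grip_width: 0.0512
```

Call:
arm_command --moves '[{"rx": 0, "ry": 0, "rz": 0, "x": 0, "y": 0, "z": 0, "gripper": -0.3}, {"rx": 0, "ry": 0, "rz": 0, "x": 0, "y": 0, "z": 0, "gripper": -0.8}, {"rx": 0, "ry": 0, "rz": 0, "x": 0, "y": 0, "z": 0, "gripper": -1}, {"rx": 0, "ry": 0, "rz": 0, "x": 0, "y": 0, "z": 0, "gripper": -1}, {"rx": 0, "ry": 0, "rz": 0, "x": 0, "y": 0, "z": 0, "gripper": -1}]'

```text
clock: 37.33
position: [0.4317, -0.3886, 0.01]
tool_rot: [-1.574, -0.001, -0.279]
force: [0.5, 1.6, 7.6]
grip_width: 0.0231
```

Call:
arm_command --moves '[{"rx": 0, "ry": 0, "rz": 0, "x": 0, "y": -2, "z": 0, "gripper": -1}, {"rx": 0, "ry": 0, "rz": 0, "x": 0, "y": -6, "z": 0, "gripper": -1}, {"rx": 0, "ry": -0.12, "rz": 0, "x": 0, "y": -10, "z": 0, "gripper": -1}, {"rx": 0, "ry": -0.24, "rz": 0, "x": 0, "y": -14, "z": 1, "gripper": -1}, {"rx": 0, "ry": -0.36, "rz": 0, "x": 0, "y": -18, "z": 3, "gripper": -1}]'

```text
clock: 37.75
position: [0.4383, -0.3618, 0.1888]
tool_rot: [-1.574, 0.002, 0.084]
force: [0.3, -0.8, -0.7]
grip_width: 0.0225
```

```bash
python3 - <<'E'
from plan import *
im,d=shot('side'); im2,d2=shot('top')
a=cv2.resize(im[240:390,200:350],(600,600),interpolation=cv2.INTER_CUBIC)
cv2.imwrite('pics/c27.png',a[:,:,::-1])
show(); go(ch(-22,-52,185),1.47); print(st()['qpos'].round(2))
E
```

```text
t 37.85 pos [ 0.4423 -0.3594  0.1924] rpy [-1.578 -0.005  0.089] F [ 0.5 -0.7 -0.6] w 0.0229
[ 0.548 -0.114  0.185] -> x 12.70 y 0.64 z 23.56  rx 0.009 ry -1.381 rz -0.001
[ 0.97  0.52 -0.55  1.77  0.34  0.93  0.37]
```

View pics/c27.png

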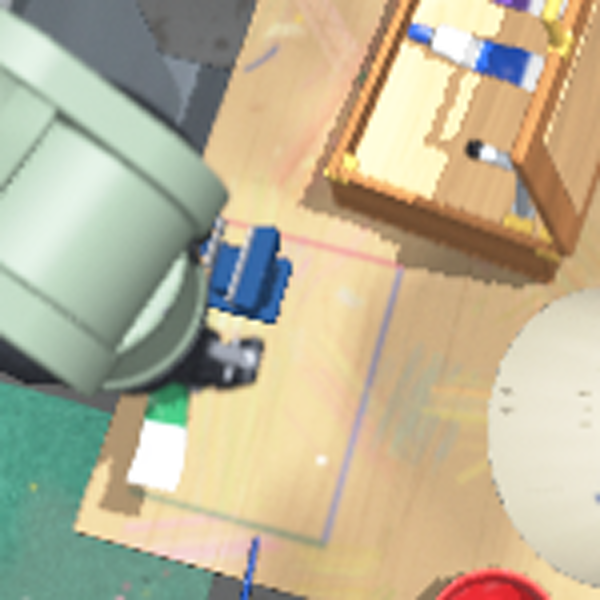

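```bash
python3 - <<'E'
from plan import *
go(ch(-120,-52,185),1.47)
E
```

```text
[ 0.45  -0.104  0.185] -> x 3.07 y 0.58 z 25.41  rx 0.009 ry -1.381 rz -0.001
```

Call:
arm_command --moves '[{"rx": 0, "ry": -0.12, "rz": 0, "x": 0.5, "y": 0, "z": 3, "gripper": -1}, {"rx": 0, "ry": -0.24, "rz": 0, "x": 1, "y": 0, "z": 6, "gripper": -1}, {"rx": 0, "ry": -0.36, "rz": 0, "x": 1.5, "y": 0, "z": 9, "gripper": -1}, {"rx": 0, "ry": -0.48, "rz": 0, "x": 2, "y": 0, "z": 12, "gripper": -1}, {"rx": 0, "ry": -0.6, "rz": 0, "x": 2.5, "y": 0, "z": 15, "gripper": -1}]'

```text
clock: 38.27
position: [0.4517, -0.2077, 0.1862]
tool_rot: [-1.572, 0.002, 0.686]
force: [0.7, -1.0, -0.2]
grip_width: 0.0228
```

```bash
python3 - <<'E'
from plan import *
show();go(ch(-120,-52,175),1.47);print(st()['qpos'].round(2))
E
```

```text
t 38.27 pos [ 0.4517 -0.2077  0.1862] rpy [-1.572  0.002  0.686] F [ 0.7 -1.  -0.2] w 0.0228
[ 0.45  -0.104  0.175] -> x 6.49 y 1.09 z 8.14  rx 0.000 ry -0.784 rz -0.003
[ 0.87  0.46 -0.74  1.95  0.41  0.88  0.61]
```

Call:
arm_command --moves '[{"rx": 0, "ry": -0.12, "rz": 0, "x": 1.5, "y": 0, "z": 2, "gripper": -1}, {"rx": 0, "ry": -0.24, "rz": 0, "x": 3, "y": 0, "z": 4, "gripper": -1}, {"rx": 0, "ry": -0.36, "rz": 0, "x": 4.5, "y": 0, "z": 6, "gripper": -1}, {"rx": 0, "ry": -0.48, "rz": 0, "x": 5.7, "y": 0.5, "z": 7.5, "gripper": -1}, {"rx": 0, "ry": -0.6, "rz": 0, "x": 6.5, "y": 1, "z": 8.1, "gripper": -1}]'

```text
clock: 38.68
position: [0.4513, -0.103, 0.1762]
tool_rot: [-1.571, 0.003, 1.289]
force: [-0.0, -0.6, 0.2]
grip_width: 0.0231
```

```bash
python3 - <<'E'
from plan import *
show();go(ch(-22,-52,150),1.47);print(st()['qpos'].round(2),pinchl())
E
```

```text
t 38.68 pos [ 0.4513 -0.103   0.1762] rpy [-1.571  0.003  1.289] F [-0.  -0.6  0.2] w 0.0231
[ 0.548 -0.114  0.15 ] -> x 1.68 y 2.62 z -9.57  rx 0.000 ry -0.181 rz -0.003
[ 0.8   0.47 -0.91  2.04  0.5   0.86  0.9 ] [-119.18589808  -51.19788578  194.86440676]
```

Call:
arm_command --moves '[{"rx": 0, "ry": -0.12, "rz": 0, "x": 0.3, "y": 0.5, "z": -1.5, "gripper": -1}, {"rx": 0, "ry": -0.181, "rz": 0, "x": 0.7, "y": 1, "z": -4, "gripper": -1}, {"rx": 0, "ry": -0.181, "rz": 0, "x": 1.2, "y": 1.8, "z": -7, "gripper": -1}, {"rx": 0, "ry": -0.181, "rz": 0, "x": 1.6, "y": 2.6, "z": -9, "gripper": -1}, {"rx": 0, "ry": -0.181, "rz": 0, "x": 1.7, "y": 2.6, "z": -9.5, "gripper": -1}]'

```text
clock: 39.1
position: [0.5493, -0.1161, 0.1482]
tool_rot: [-1.569, 0.001, 1.461]
force: [-0.3, 0.3, -1.9]
grip_width: 0.023
```

```bash
python3 - <<'E'
from plan import *
from meas import *
C=clouds()
im,W=C['side']
a=cv2.resize(im[180:330,250:400],(600,600),interpolation=cv2.INTER_CUBIC)
cv2.imwrite('pics/c28.png',a[:,:,::-1])
show(); p=pinchl();print(p.round(1)); go(ch(-20,-52,61),1.47)
L=((W-[C0[0],C0[1],0]).reshape(-1,3)); c,s=np.cos(YAW),np.sin(YAW)
lx=(c*L[:,0]+s*L[:,1]).reshape(400,640)*1000; ly=(-s*L[:,0]+c*L[:,1]).reshape(400,640)*1000; lz=W[...,2]*1000
M=(abs(ly-p[1])<25)&(lz>125)&(lz<178)&(abs(lx)<140)
print(np.percentile(lx[M],[1,3,5]))
E
```

```text
t 39.2 pos [ 0.5475 -0.1156  0.1493] rpy [-1.569e+00  1.000e-03  1.462e+00] F [-1.4  0.3 -0.5] w 0.0227
[-22.1 -54.  168. ]
[ 0.55  -0.114  0.061] -> x 0.22 y 8.82 z -0.23  rx -0.002 ry -0.008 rz -0.001
[-75.83202703 -71.20874447 -67.59919458]
```

View pics/c28.png

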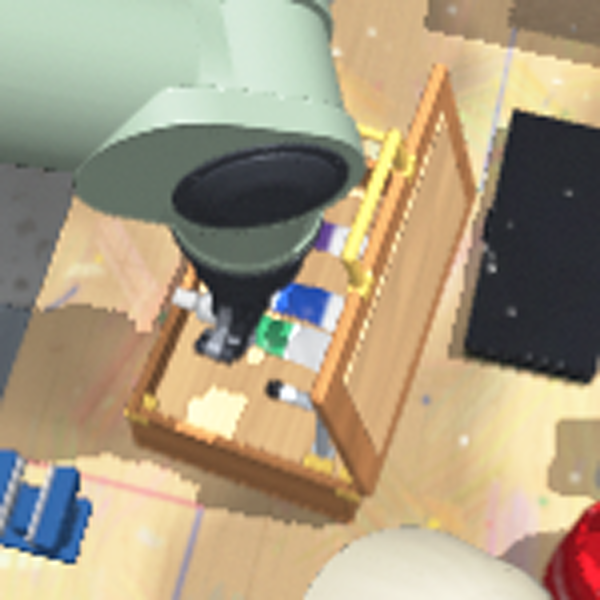

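Call:
arm_command --moves '[{"rx": 0, "ry": -0.008, "rz": 0, "x": 0.1, "y": 1, "z": -0.2, "gripper": -1}, {"rx": 0, "ry": -0.008, "rz": 0, "x": 0.1, "y": 3, "z": -0.2, "gripper": -1}, {"rx": 0, "ry": -0.008, "rz": 0, "x": 0.1, "y": 5, "z": -0.2, "gripper": -1}, {"rx": 0, "ry": -0.008, "rz": 0, "x": 0.1, "y": 6.8, "z": -0.2, "gripper": -1}, {"rx": 0, "ry": -0.008, "rz": 0, "x": 0.1, "y": 8, "z": -0.2, "gripper": -1}]'

```text
clock: 39.62
position: [0.548, -0.1155, 0.0682]
tool_rot: [-1.569, 0.002, 1.47]
force: [-0.0, 0.5, -0.3]
grip_width: 0.0228
```

Call:
arm_command --moves '[{"rx": 0, "ry": 0, "rz": 0, "x": 0, "y": 0.4, "z": 0, "gripper": -1}, {"rx": 0, "ry": 0, "rz": 0, "x": 0, "y": 0.8, "z": 0, "gripper": -1}, {"rx": 0, "ry": 0, "rz": 0, "x": 0, "y": 0.8, "z": 0, "gripper": -1}]'

```text
clock: 39.87
position: [0.5493, -0.1153, 0.0617]
tool_rot: [-1.57, 0.002, 1.47]
force: [-0.4, 1.3, 0.1]
grip_width: 0.0229
```

```bash
python3 - <<'E'
from plan import *
show(); print(pinchl().round(1))
E
```

```text
t 39.87 pos [ 0.5493 -0.1153  0.0617] rpy [-1.57   0.002  1.47 ] F [-0.4  1.3  0.1] w 0.0229
[-20.4 -53.6  80.4]
```

Call:
arm_command --moves '[{"rx": 0, "ry": 0, "rz": 0, "x": 0, "y": 0.15, "z": 0, "gripper": -0.6}, {"rx": 0, "ry": 0, "rz": 0, "x": 0, "y": 0.15, "z": 0, "gripper": -0.15}, {"rx": 0, "ry": 0, "rz": 0, "x": 0, "y": 0.15, "z": 0, "gripper": -0.15}, {"rx": 0, "ry": 0, "rz": 0, "x": 0, "y": -3, "z": 1, "gripper": -0.15}, {"rx": 0, "ry": 0, "rz": 0, "x": 0, "y": -7, "z": 3, "gripper": -0.15}]'

```text
clock: 40.28
position: [0.5207, -0.1117, 0.1284]
tool_rot: [-1.567, 0.0, 1.47]
force: [0.1, -0.8, 1.6]
grip_width: 0.036
```

Call:
arm_command --moves '[{"rx": 0, "ry": 0, "rz": 0, "x": -1, "y": -3, "z": 3, "gripper": -0.15}, {"rx": 0, "ry": 0, "rz": 0, "x": -4, "y": -6, "z": 6, "gripper": -0.15}, {"rx": 0, "ry": 0, "rz": 0, "x": -8, "y": -8, "z": 8, "gripper": -0.15}, {"rx": 0, "ry": 0, "rz": 0, "x": -12, "y": -10, "z": 9, "gripper": -0.15}, {"rx": 0, "ry": 0, "rz": 0, "x": -16, "y": -12, "z": 9, "gripper": -0.15}]'

```text
clock: 40.7
position: [0.418, -0.2414, 0.2397]
tool_rot: [-1.57, 0.004, 1.471]
force: [1.6, -0.2, -0.3]
grip_width: 0.0366
```

```bash
python3 - <<'E'
from tubes import *
C=tubes()
for c in C: cv2.imwrite('pics/f_%s.png'%c,C[c][0][:,:,::-1])
a=cv2.resize(C['side'][0][180:330,250:400],(600,600),interpolation=cv2.INTER_CUBIC)
b=cv2.resize(C['top'][0][120:240,280:420],(700,600),interpolation=cv2.INTER_CUBIC)
cv2.imwrite('pics/c29.png',a[:,:,::-1]);cv2.imwrite('pics/c30.png',b[:,:,::-1])
show(); print(st()['qpos'].round(2))
for c in C:
  for p,b,P in pts('drawer_handle',c,C[c][1],.4):
    L=np.array([tol(q) for q in P]); H=L[abs(L[:,2]-46)<7]; print(c,p,b,np.percentile(H[:,1],[50,90,95,98]).round())
  for n in ['rinse_jar','stapler']:
    for p,b,P in pts(n,c,C[c][1],.55): print(n,c,p,P.mean(0).round(3))
E
```

```text
tube_purple side 0.72 [312. 230. 337. 245.] ctr [0.555 0.004] dims [0.083 0.024] long dir 5.5 local [-27.  65.  60.] z95 0.07
tube_purple side 0.53 [329. 208. 348. 217.] ctr [0.575 0.111] dims [0.054 0.019] long dir 9.2 local [-17. 174.  47.] z95 0.051
tube_purple top 0.49 [338. 178. 352. 208.] ctr [0.56  0.005] dims [0.027 0.107] long dir 175.0 local [-22.  67.  59.] z95 0.068
tube_green side 0.57 [297. 264. 328. 279.] ctr [ 0.548 -0.112] dims [0.031 0.102] long dir 170.9 local [-22. -51.  63.] z95 0.073
tube_green top 0.77 [376. 172. 383. 205.] ctr [ 0.552 -0.118] dims [0.026 0.117] long dir 174.0 local [-18. -56.  61.] z95 0.071
tube_blue side 0.82 [301. 244. 334. 263.] ctr [ 0.553 -0.055] dims [0.027 0.101] long dir 178.8 local [-23.   7.  64.] z95 0.074
tube_blue top 0.55 [354. 172. 365. 204.] ctr [ 0.567 -0.055] dims [0.029 0.128] long dir 175.5 local [-9.  8. 61.] z95 0.074
t 41.1 pos [ 0.4204 -0.2391  0.2378] rpy [-1.569  0.002  1.472] F [0.4 0.5 0.4] w 0.0362
[ 1.16  0.44 -1.    1.92  0.44  1.02  1.44]
rinse_jar side 0.83 [0.567 0.584 0.063]
rinse_jar side 0.59 [0.556 0.006 0.061]
stapler side 0.68 [0.422 0.592 0.026]
top 0.7 [308.7, 170.5, 327.1, 201.3] [162. 176. 177. 178.]
rinse_jar top 0.86 [0.562 0.589 0.058]
rinse_jar top 0.6 [ 0.586 -0.065  0.087]
stapler top 0.65 [ 0.634 -0.067  0.226]
stapler top 0.63 [0.417 0.591 0.035]
```

View pics/c29.png

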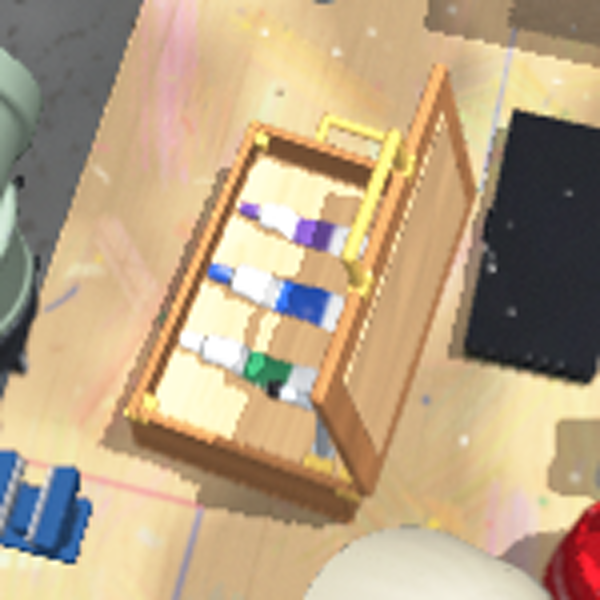

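View pics/f_side.png

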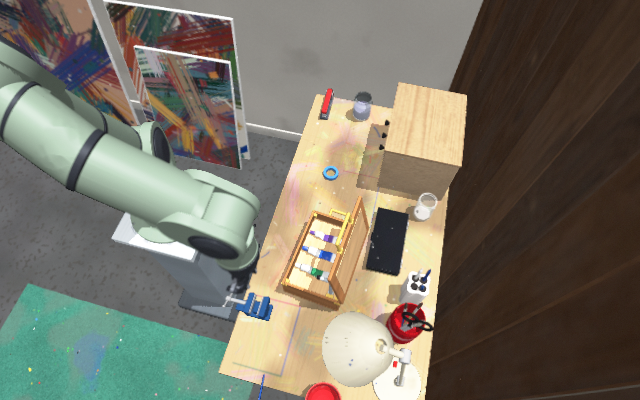

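View pics/c30.png

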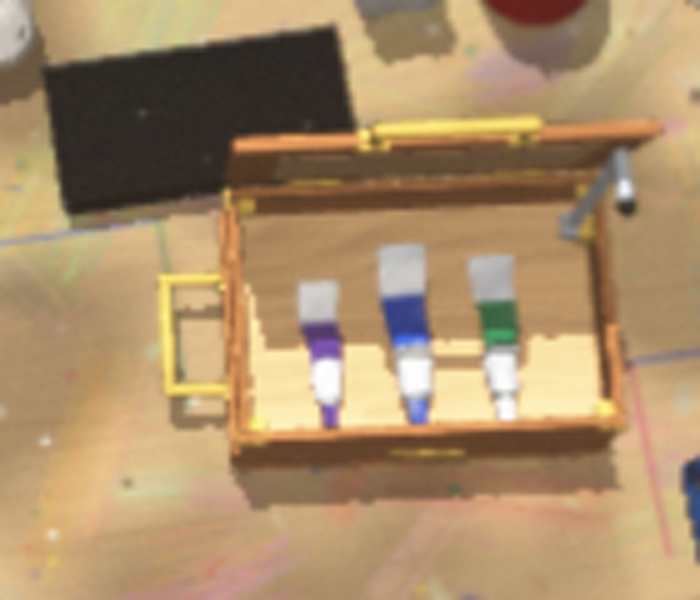

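The pictures show all three tubes flat in the tray, the lid resting on the upright stay, and the drawer flush (handle outer edge at local y 178; 179.5 expected when shut). The jar and stapler are where they were, and the arm is clear. Handing in.

```bash
python3 - <<'E'
from h import *
print(bot.job_done()); show()
E
```

```text
the job is handed in; nothing more can be done
None
the job is handed in; nothing more can be done
```

The paint chest is ready and I handed the job in at about 41 s; no verdict came back.

- **Lid and stay:** I raised the lid to its stop, flipped up the stay and lowered the lid onto it. When I let go of the lid it read about 1.33 rad. The last pictures show it resting on the upright stay.
- **Drawer and tape:** I pulled the drawer out to its stop, laid the larger blue tape flat in it and pushed it shut. At the end the outer edge of the handle read 178 mm from the chest centre; 179.5 mm is expected when shut.
- **Tubes:** the purple, blue and green tubes lie flat across the tray, centred within about ±25 mm in x and ±70 mm in y of its middle.
- **Bystanders:** the jar and the stapler were measured within a few millimetres of their starting places.

**Two things that disagreed or ran high:**
- **Purple cap:** the purple tube has a purple cap, but the list says white, so it may be a look-alike. I put it in the tray because it was a paint tube on the table, and I saw no other purple tube there.
- **Wrist force:** it peaked at about 88 N when the drawer reached its stop and about 74 N while lifting the lid, both under the 120 N limit.

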